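# Change over the filtration manifold

## Task

Change over the filtration manifold: unlock every used funnel (red foot) and stand it upright in the white tray, lock every fresh funnel (blue foot) standing on the bench into a free seat by pressing it down on its spring and turning it clockwise, and slide the porcelain casserole along the bench, without lifting it, onto the ring mark under the spout. When all that is done, open the stopcock fully by turning its red lever in line with the pipe; leave everything else as it stands.

Things in the scene. Friction and masses are not known exactly. Their poses are not given: they have to be found in the camera images.
- manifold: aluminium filtration manifold, fixed: bar 56x360x42 along its y, its top at 92, on two legs, three bayonet seats alike 115 apart on top (any funnel fits any seat); origin on the bench below the bar's middle; y along the bar towards the outlet pipe and spout, x away from the robot, z up
- seat_1 (a point): Farthest-from-spout bayonet seat: point on its axis at the chamber floor, 98 above the bench; x, y, z as the manifold's. Collar: bore 47.6, outside 72, top 24 above this point. Two opposite lug notches, 13 wide, open upwards at the green dots: 60 degrees counter-clockwise (from above) of the x axis. Locked, the funnel's x lies along the seat's x, either way round (red dots)
- seat_2 (a point): Middle bayonet seat: point on its axis at the chamber floor, 98 above the bench; x, y, z as the manifold's. To lock: lower the lugs into the notches, press the funnel's underside to 0..3 above this point, turn it clockwise from above 60 degrees under the ridges (stop at 67), let go: the spring lifts it 4, to 7 above this point, into the locking pockets
- seat_3 (a point): Nearest-to-spout bayonet seat: point on its axis at the chamber floor, 98 above the bench; x, y, z as the manifold's. In each seat a white spring plate, its top 13 above this point, yields 1.2 N per mm (press with about 12 to 15 N). A funnel set in but not locked floats with its underside about 12 above this point
- spout_mark (a point): point on the bench straight below the spout (tip 50 above the bench, pipe 62 to 78 above it): centre of a white ring, 96 across, on a flush grey mat. A second ring, where the casserole is parked at the start, lies about 115 farther along the manifold's y
- funnel_a (a point): fresh steel filter funnel A with a BLUE foot (up to three alike, some absent), stands upright. Point: on its axis, 72 above its underside, mid-height of the plain round barrel to grip (54 diameter, from 44 above the underside to its open top at 100). z up its axis; the two lugs of its foot and the two wings with white dots above them lie along its +x and -x. 160 g.
- funnel_b (a point): fresh steel filter funnel B with a BLUE foot (up to three alike, some absent), stands upright. Point: on its axis, 72 above its underside, mid-height of the plain round barrel to grip (54 diameter, from 44 above the underside to its open top at 100). z up its axis; the two lugs of its foot and the two wings with white dots above them lie along its +x and -x. 160 g.
- funnel_c (a point): fresh steel filter funnel C, exactly as A and B, point and axes too. Foot of all three: round plug 44 diameter, 27 high, chamfered below; lugs 8 wide, 4 to 10 above the underside, reaching 29 from the axis; flange 66 diameter, 27 to 33 above the underside; wings reach 42 from the axis
- casserole (a point): heavy white porcelain casserole (round pot with a straight handle), 112 across, 42 tall, 84 across its base, about 0.55 kg: this point is the middle of its underside, z up, the handle points along its -x; it slides on the flush mat and bench
- casserole_handle (a point): middle of the casserole's handle, 95 from the pot's axis along its -x, 31 above the bench; the handle is round, about 16 thick and reaches from 55 to 126 from the axis
- stopcock (a joint): angle of the stopcock's red lever: 0 = closed (lever across the pipe, along the manifold's +x), 1.57 = fully open at the stop (lever along the pipe, towards the spout, manifold's +y); turns counter-clockwise from above; stays where left, about 0.06 N m to turn
- stopcock_axis (a point): a point on the stopcock lever's vertical turning axis, 98 above the bench, at the lever's mid-height
- stopcock_tip (a point): point on the middle line of the red grip, 60 from the turning axis (the grip reaches to 82, is 12 wide and 12 tall, 92 to 104 above the bench)
- used_1 (a point): used filter funnel with a RED foot (one or two; may be absent), locked in a seat at the start: same shape, point and axes as funnel_a. To take it out: press it down to the chamber floor, turn it counter-clockwise from above 60 degrees until its lugs meet the notches, lift straight up
- used_2 (a point): used filter funnel with a RED foot (one or two; may be absent), locked in a seat at the start: same shape, point and axes as funnel_a. To take it out: press it down to the chamber floor, turn it counter-clockwise from above 60 degrees until its lugs meet the notches, lift straight up
- tray_in (a point): middle of the inner floor (4 above the bench) of the fixed white discard tray: inside 127 along its x, 207 along its y, walls 22 high; room for two funnels standing side by side along its y
- squeeze_bottle: soft wash bottle with red cap and nozzle, 72x83x148, stands on the bench at the right, origin at the centre of its underside; leave alone
- dropper_brown: brown dropper bottle with red teat, 37 across, 96 tall, stands behind the manifold, origin at the centre of its underside; leave alone
- dropper_white: clear dropper bottle with black teat, 37 across, 96 tall, stands behind the manifold, origin at the centre of its underside; leave alone
- lab_timer: round white timer, 68 across, 48 tall, stands on the bench at the far left, origin at the centre of its underside; leave alone
- strips: yellow booklet of indicator strips, 72x18x9, lies at the front, origin at the centre of its underside; leave alone
Not all that is in view belongs to the job. Leave any yellow look-alike of the part that bears funnel_c alone. Of the things shaped like the part that bears casserole, the white one is meant.

How it is judged:
By the outcome, as a careful person would: the job done as asked, in the order asked, and still so for the second after the job is handed in, with the robot touching nothing.
Of funnel_a_body, funnel_b_body, funnel_c_body only 2 to 3 are there at a start; the rules pass over those that are not, and their reading is None.
Of used_1_body, used_2_body only 1 to 2 are there at a start; the rules pass over those that are not, and their reading is None.
At some moment in a run one of casserole_body may be knocked a few centimetres aside while the robot is not near it.
It also fails if it takes over 210 s, if anything falls off the work surface, if the arm or the gripper's body presses on something with over 40 N, if the wrist force passes 120 N, or if a joint passes its speed limit or range.

## Robot

A 6-joint arm with a two-finger parallel gripper is mounted at the origin on a cart in front of the work surface, level with it; the furniture and walls round the work are solid. World frame = base frame: x ahead of the robot, y to its left, z up, the work surface at z = 0. Lengths are in m, angles in degrees, forces in N, time in s.
With the tool pointing down it reaches from about 0.4 to 0.825 m from the base axis. Payload 7 kg.
Tool frame: the origin (TCP) lies between the finger pads; the fingertips stand 19 mm ahead of it and the grasp point (between the pads) is the TCP; x points along the fingers, y is the direction in which the jaws open and shut, and the axes are right-handed (so a half turn about x gives the same grasp; the last joint's range is limited). The gripper opens to 88 mm and grips with 3 to 60 N. Pads are 19 mm wide; open, the fingers measure 130 mm over their backs; the gripper's body (78 mm by 193 mm) begins 47 mm behind the grasp point.
Start: joints at [86.752, 20.546, 0.682, 0, -70.136, -16.507], TCP at [0.228, 0.635, 0.246] pointing down, gripper open.
Joint ranges: [-176.03, 176.03], [-82.01, 121.73], [-58.28, 71.71], [-173.87, 95.51], [-174.79, -0.11], [-173.66, 173.66]. Speed limits (degrees/s): [136.94, 136.94, 172.46, 180, 180, 180].

## Interface

Orientations are given as [roll, pitch, yaw] about the fixed x, y, z axes, in that order (R = Rz(yaw) Ry(pitch) Rx(roll)).
In Python, from plant import * gives the robot as it stands.
- The arm moves only by the tool step_arm, never from a script. Its argument "steps" is a list of rows, each a list of 2 entries, a list of its own where there are three numbers: the shift along the tool's x, y, z in units of 0.02 m (1.0 is 0.02 m), then the turn about the tool's x in units of 6 degrees (1.0 is 6 degrees). A call has 1 to 20 rows; each row shifts and turns the commanded pose from where the row before left it, along the tool's axes as they then stand; what a row does not reach is not made up. A row lasts 1/12 s, in which the tool goes at most 41.7 mm and 7.16 degrees, less where a joint would pass 70% of its speed; a pose out of reach is approached as far as the arm can. A call with a number of a shift or a turn outside -1 to 1 is refused whole. A call with a gripper value outside its range is refused whole. "fingers" is the closure, from 0 (fully open) to 1 (shut), set as the call begins (left out, the last holds). The fingers move at their own pace and stop on an object; "grip_force" is the grip in N (left out, the last holds). Time passes only in rows, so rows that do not move let the fingers close. It gives the time, the measured TCP pose, the force and the opening at its end, in the units of the state.
- get_state(): the state, without advancing time (a new reading comes with each control period).
- capture(name): name is "side" or "top" or "wrist"; returns the picture (420x560x3 uint8, blue, green, red); there is no depth.
- camera_model(name): a dict with "intrinsics" (3x3 intrinsics, pixels), "rvec" (rotation vector, rad) and "tvec" (3), from world to camera coordinates, as OpenCV has them. Camera axes: x right, y down, z forward; pixel columns grow to the right and rows downward; lengths in m; the calibration is good to about 2 mm. A picture is of the moment at which its call begins: read the wrist's pose just before it. camera_model takes no time and is no camera call; for the wrist camera it gives the pose at the moment of the call.
- close_job(): hands the job in, once; it reports no verdict.
The state is a dict: "time_s": time; "joints": joint angles; "qd": joint speeds; "joint_torque": joint torques, N m; "tcp_pos": TCP position; "eef_rot": TCP orientation; "contact_force": force on the tool from outside, world axes, zero at the start; "moment": the same for the moment, N m; "gripper_width": finger opening in m.
Only numpy, scipy, OpenCV 4.12 (cv2) and the standard library are available. Lean on these libraries where they do the work, as an engineer would, in place of code of your own. Each camera call takes 0.05 s, during which the arm holds its last target.

## Working session

There is one attempt and no reset: what is moved stays moved. The work goes in short steps, Python scripts to look and compute and a tool call to move; the robot and the scene stay as the last step left them, time stands still between calls to the robot, and variables do not carry over. Pictures are saved under pics/ and viewed, and the job is handed in when it is done.

Besides the shell and the picture viewer there is one more tool, called as a command line: name --argument value ..., lists and objects as JSON in quotes. step_arm: Moves the arm, as the interface text tells. Its arguments: {"type":"object","properties":{"steps":{"type":"array","items":{"type":"array"}},"fingers":{"type":"number"},"grip_force":{"type":"number"}},"required":["steps"]}

```bash
mkdir -p pics; ls; python3 - <<'E'
from plant import *
import cv2
s=get_state()
for k,v in s.items(): print(k,v)
for n in ("side","top","wrist"):
    im=capture(n); cv2.imwrite(f"pics/{n}0.png",im)
    m=camera_model(n); print(n,m)
E
```

```text
pics
time_s 0.0
joints [ 8.67532433e+01  2.05898172e+01  6.32383434e-01 -2.05124817e-02
 -7.01347503e+01 -1.65079043e+01]
qd [ 0.01079134  0.05349607  0.04256392 -0.0050096  -0.03618377 -0.01207689]
joint_torque [-8.50701781e-04 -5.82715201e+01  2.93045032e+01  6.99696243e+00
  6.78741460e-03 -1.82759322e-04]
tcp_pos [0.22799957 0.63483187 0.24462912]
eef_rot [  94.69471163   89.90582011 -105.06693522]
contact_force [ 0.0034841  -0.16979665 -0.0399897 ]
moment [ 0.02074471 -0.02190953  0.02409755]
gripper_width 0.08756424822090869
side {'intrinsics': array([[518.82008924,   0.        , 278.37990734],
       [  0.        , 518.82008924, 213.15946452],
       [  0.        ,   0.        ,   1.        ]]), 'rvec': array([ 1.06839183, -2.10267891,  1.21716765]), 'tvec': array([0.3805154 , 0.27665999, 1.82722791])}
top {'intrinsics': array([[391.01588355,   0.        , 278.1769986 ],
       [  0.        , 391.01588355, 212.86276782],
       [  0.        ,   0.        ,   1.        ]]), 'rvec': array([ 2.1083102 , -2.16497736,  0.19058004]), 'tvec': array([0.11065813, 0.54013791, 1.43820649])}
wrist {'intrinsics': array([[300.11666168,   0.        , 282.14546995],
       [  0.        , 300.11666168, 206.80661011],
       [  0.        ,   0.        ,   1.        ]]), 'rvec': array([-1.68843843,  2.40212801,  0.37924373]), 'tvec': array([ 0.67492916, -0.03856314,  0.39240377])}
```

View pics/side0.png

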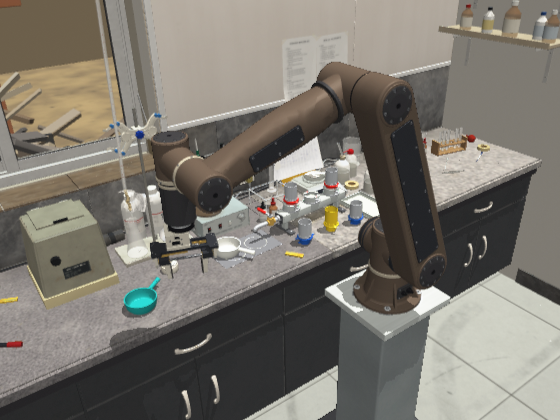

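View pics/top0.png

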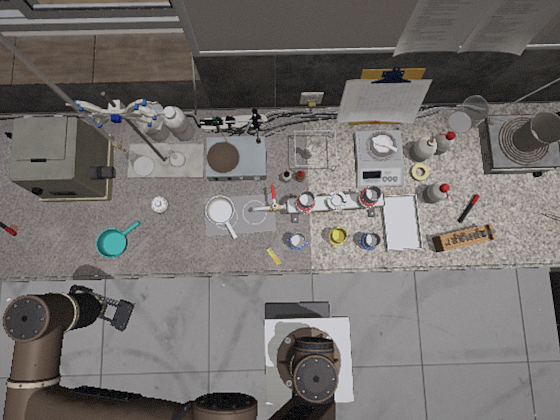

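View pics/wrist0.png

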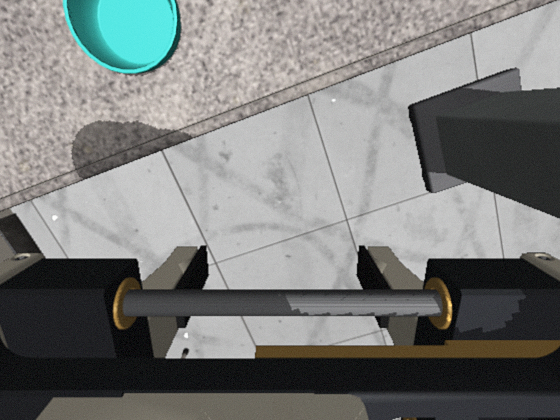

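```bash
cat > h.py <<'E'
from plant import *
import cv2, numpy as np
def cam(n):
    m=camera_model(n); R=cv2.Rodrigues(m["rvec"])[0]; return m["intrinsics"],R,np.array(m["tvec"]).ravel()
def proj(n,P,c=None):
    K,R,t=c or cam(n); P=np.atleast_2d(P); q=(R@P.T).T+t; q=(K@q.T).T; return q[:,:2]/q[:,2:]
def unproj(n,uv,z,c=None):
    K,R,t=c or cam(n); C=-R.T@t; out=[]
    uv=np.atleast_2d(uv); zz=np.broadcast_to(z,(len(uv),))
    for (u,v),h in zip(uv,zz):
        d=R.T@np.linalg.inv(K)@np.array([u,v,1.]); out.append(C+d*(h-C[2])/d[2])
    return np.array(out)
def crop(im,x0,y0,x1,y1,s,name):
    c=cv2.resize(im[y0:y1,x0:x1],None,fx=s,fy=s,interpolation=cv2.INTER_CUBIC)
    step=10 if s>=5 else 20
    for x in range((x0//step+1)*step,x1,step):
        cv2.line(c,((x-x0)*s,0),((x-x0)*s,4),(0,255,0),1); cv2.putText(c,str(x),((x-x0)*s-8,14),0,.35,(0,255,0),1)
    for y in range((y0//step+1)*step,y1,step):
        cv2.line(c,(0,(y-y0)*s),(4,(y-y0)*s),(0,255,0),1); cv2.putText(c,str(y),(6,(y-y0)*s+4),0,.35,(0,255,0),1)
    cv2.imwrite(name,c)
E
python3 - <<'E'
from h import *
im=cv2.imread("pics/top0.png")
crop(im,190,170,320,265,6,"pics/t0a.png")
crop(im,290,170,420,265,6,"pics/t0b.png")
K,R,t=cam("top");print(-R.T@t)
K,R,t=cam("side");print(-R.T@t)
print(unproj("top",[[297,241],[369,240],[305,202],[370,196],[220,210],[254,211]],[.1,.1,.2,.2,0.04,0]).round(3))
E
```

```text
[0.29294124 0.11224672 1.50798481]
[-0.98662176  1.13354275  1.14094386]
[[ 0.429  0.032  0.1  ]
 [ 0.426 -0.229  0.1  ]
 [ 0.552  0.005  0.2  ]
 [ 0.567 -0.218  0.2  ]
 [ 0.561  0.318  0.04 ]
 [ 0.561  0.19   0.   ]]
```

View pics/t0a.png

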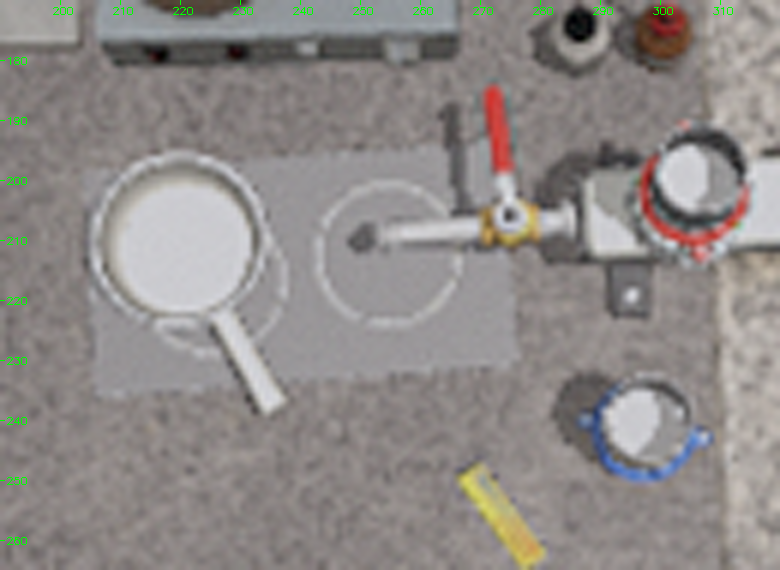

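View pics/t0b.png

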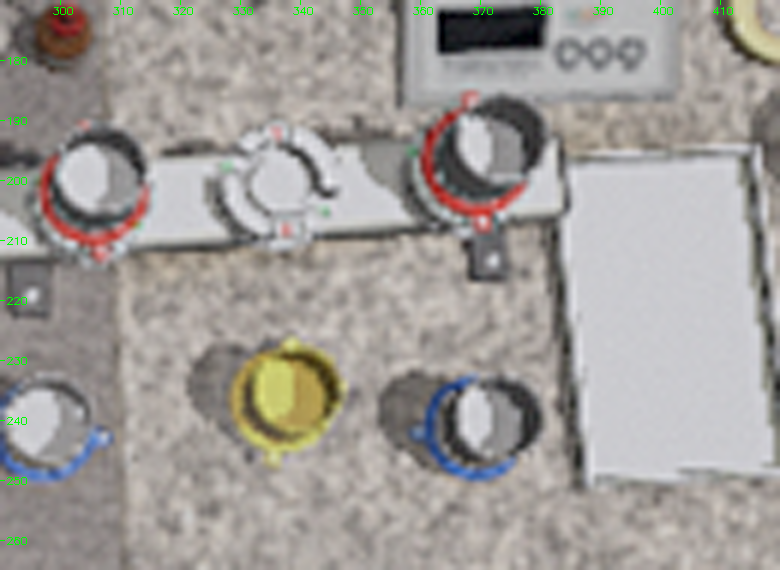

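```bash
cat >> h.py <<'E'
from scipy.spatial.transform import Rotation as Ro
def toolR(s): 
    return Ro.from_euler('xyz',s["eef_rot"],degrees=True).as_matrix()
def rel(target,yaw=None,s=None):
    """shift (tool x,y,z in units) to world target, and jaw turn units to bring tool y to world angle yaw (deg, mod 180)"""
    s=s or get_state(); R=toolR(s); p=np.array(s["tcp_pos"])
    d=R.T@(np.array(target)-p)/0.02
    ang=np.degrees(np.arctan2(R[1,1],R[0,1]))
    out=[d.round(2)]
    if yaw is not None:
        # tool x is down: +turn about x -> clockwise from above -> angle decreases
        t=(ang-yaw+90)%180-90; out.append(round(t/6,2))
    print("t",round(s["time_s"],2),"pos",p.round(4),"jaw",round(ang,1),"rel units",*out, "J6",round(s["joints"][5],1))
E
python3 - <<'E'
from h import *
s=get_state();R=toolR(s);print(R.round(3))
K,Rc,t=cam("wrist");C=-Rc.T@t
print("cam in tool",(R.T@(C-s["tcp_pos"])).round(4));print((Rc@R).round(3))
rel([.52,-.1,.42],90)
E
```

```text
[[-0.    -0.338 -0.941]
 [-0.001 -0.941  0.338]
 [-1.     0.001 -0.   ]]
cam in tool [-0.1395 -0.0005 -0.0848]
[[ 0.     1.     0.   ]
 [-0.309 -0.     0.951]
 [ 0.951 -0.     0.309]]
t 0.15 pos [0.2281 0.6349 0.2449] jaw -109.8 rel units [ -8.72  29.66 -26.16] -3.29 J6 -16.5
```

step_arm --steps '[[[-1,0,0],0],[[-1,0,0],0],[[-1,0,0],0],[[-1,0,0],0],[[-1,0,0],0],[[-1,0,0],0],[[-1,0,0],0],[[-1,0,0],0],[[0,0.9,-0.9],0],[[0,1,-0.9],0],[[0,1,-0.9],0],[[0,1,-0.9],0],[[0,1,-0.9],0],[[0,1,-0.9],0],[[0,1,-0.9],0],[[0,1,-0.9],0],[[0,1,-0.9],0],[[0,1,-0.9],0],[[0,1,-0.9],0],[[0,1,-0.9],0]]'

```text
time_s: 1.82
tcp_pos: [0.3511, 0.3368, 0.4055]
eef_rot: [34.5, 90.0, -165.3]
contact_force: [0.3, 0.4, -0.0]
gripper_width: 0.0873
```

step_arm --steps '[[[0,1,-0.9],0],[[0,1,-0.9],0],[[0,1,-0.9],0],[[0,1,-0.9],0],[[0,1,-0.9],0],[[0,1,-0.9],0],[[0,1,-0.9],0],[[0,1,-0.9],0],[[0,1,-0.9],0],[[0,1,-0.9],0],[[0,1,-0.9],0],[[0,1,-0.9],0],[[0,1,-0.9],0],[[0,0,0],0]]'

```text
time_s: 2.98
tcp_pos: [0.4841, 0.0114, 0.4051]
eef_rot: [68.4, 89.9, -131.5]
contact_force: [-0.6, 0.7, -0.3]
gripper_width: 0.0878
```

```bash
python3 - <<'E'
from h import *
print(get_state()["joints"].round(1))
rel([.52,-.1,.42],90)
im=capture("wrist");cv2.imwrite("pics/w1.png",im)
E
```

```text
[ 24.7  -1.6  -6.1   0.  -85.6  45.4]
t 2.98 pos [0.4841 0.0114 0.4051] jaw -109.9 rel units [-0.74  4.63 -3.58] -3.32 J6 45.4
```

View pics/w1.png

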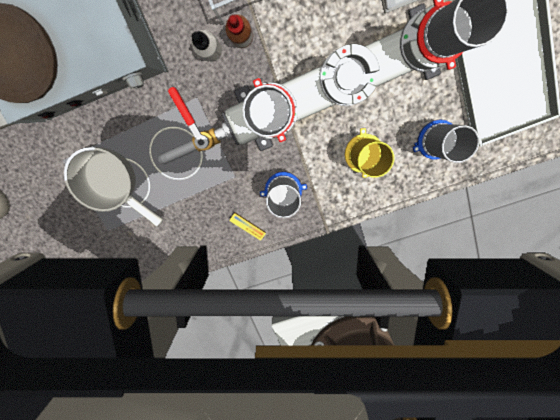

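```bash
python3 - <<'E'
from h import *
im=cv2.imread("pics/w1.png")
crop(im,230,0,510,200,3,"pics/w1a.png"); crop(im,50,60,320,250,3,"pics/w1b.png")
E
```

```text
(no output)
```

View pics/w1a.png

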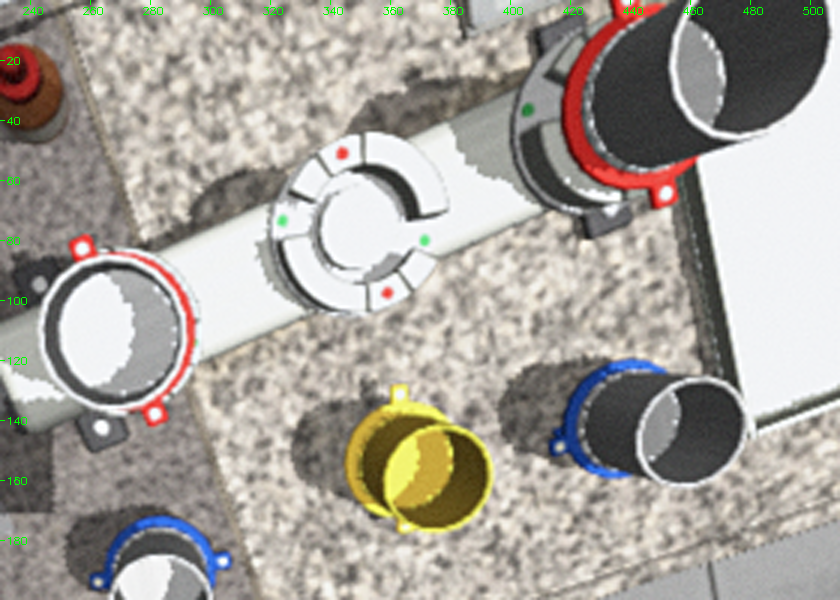

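View pics/w1b.png

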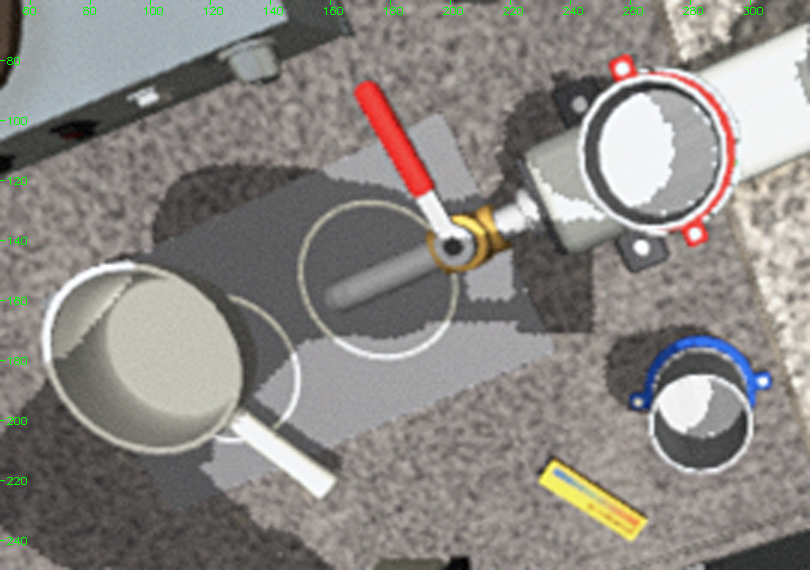

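```bash
python3 - <<'E'
from h import *
def pr(name,uv,z):
    P=unproj("wrist",uv,z); print(name,(P*1000).round(1).tolist()); return P
m=pr("mid red",[[344,51],[359.5,97.5]],.122); print("c",m.mean(0),"ang",np.degrees(np.arctan2(*(m[0]-m[1])[1::-1])), np.linalg.norm(m[0]-m[1]))
m=pr("mid green",[[324,73.5],[371.5,80]],.122); print("c",m.mean(0),np.linalg.norm(m[0]-m[1]),np.degrees(np.arctan2(*(m[0]-m[1])[1::-1])))
m=pr("near wing",[[257.5,82.5],[281.5,137.5]],.138);print("c",m.mean(0),np.linalg.norm(m[0]-m[1]))
m=pr("blue1 wing",[[262,193.5],[304,187]],.033);print("c",m.mean(0),np.linalg.norm(m[0]-m[1]))
pr("blue1 rim",[283.3,200],.1); pr("blue2 rim",[461,145],.1);pr("blue2 wing",[416.5,149],.033)
pr("far used rim",[475,18],.205);pr("far used wing",[455,64.5],.138)
pr("near used rim",[265.7,110],.205)
pr("ring",[176.5,153],0);pr("spout",[162,158],.06);pr("stopcock axis",[201,142],.105);pr("lever tip",[171.5,90],.104)
pr("cass handle",[[236,200],[277,222]],.031)
pr("tray corner near-left",[476,139],.022)
E
```

```text
mid red [[602.5, -113.5, 122.0], [542.3, -117.2, 122.0]]
c [ 0.57238028 -0.11536011  0.122     ] ang 3.5133384617977064 0.06036463115728358
mid green [[586.2, -81.8, 122.0], [557.6, -137.6, 122.0]]
c [ 0.57189708 -0.10971121  0.122     ] 0.0626492450147362 62.90676823824816
near wing [[603.9, 2.2, 138.0], [530.2, -3.0, 138.0]]
c [ 5.67043108e-01 -3.56910397e-04  1.38000000e-01] 0.07390904450403189
blue1 wing [[442.4, 65.8, 33.0], [428.2, -7.7, 33.0]]
c [0.43527822 0.02906565 0.033     ] 0.07487654663673535
blue1 rim [[437.3, 28.0, 100.0]]
blue2 rim [[427.4, -244.4, 100.0]]
blue2 wing [[425.9, -207.2, 33.0]]
far used rim [[578.9, -224.2, 205.0]]
far used wing [[539.8, -234.4, 138.0]]
near used rim [[568.7, 1.0, 205.0]]
ring [[557.8, 188.6, 0.0]]
spout [[559.2, 191.6, 60.0]]
stopcock axis [[561.1, 109.1, 105.0]]
lever tip [[638.6, 117.9, 104.0]]
cass handle [[446.5, 114.1, 31.0], [382.1, 59.9, 31.0]]
tray corner near-left [[404.9, -310.3, 22.0]]
```

```bash
python3 - <<'E'
from h import *
rel([.488,.03,.30])
E
```

```text
t 3.03 pos [0.4836 0.0127 0.405 ] jaw -109.9 rel units [ 5.25 -0.89  0.09] J6 45.2
```

step_arm --steps '[[[1,-0.2,0.02],0],[[1,-0.2,0.02],0],[[1,-0.2,0.02],0],[[1,-0.2,0.02],0],[[1,-0.1,0],0],[[0.25,0,0],0],[[0,0,0],0],[[0,0,0],0],[[0,0,0],0]]'

```text
time_s: 3.78
tcp_pos: [0.4885, 0.0322, 0.302]
eef_rot: [-146.6, 89.9, 13.6]
contact_force: [0.8, 0.2, 0.1]
gripper_width: 0.0877
```

```bash
python3 - <<'E'
from h import *
rel([.492,-.084,.30])
im=capture("wrist");cv2.imwrite("pics/w2.png",im)
s=get_state(); np.save("pics/w2.npy",np.array(list(s["tcp_pos"])+list(s["eef_rot"])))
m=cam("wrist"); import pickle; pickle.dump(m,open("pics/w2.pkl","wb"))
crop(im,150,10,420,210,3,"pics/w2a.png")
E
```

```text
t 3.78 pos [0.4885 0.0322 0.302 ] jaw -109.7 rel units [ 0.1   5.41 -2.13] J6 43.4
```

View pics/w2a.png

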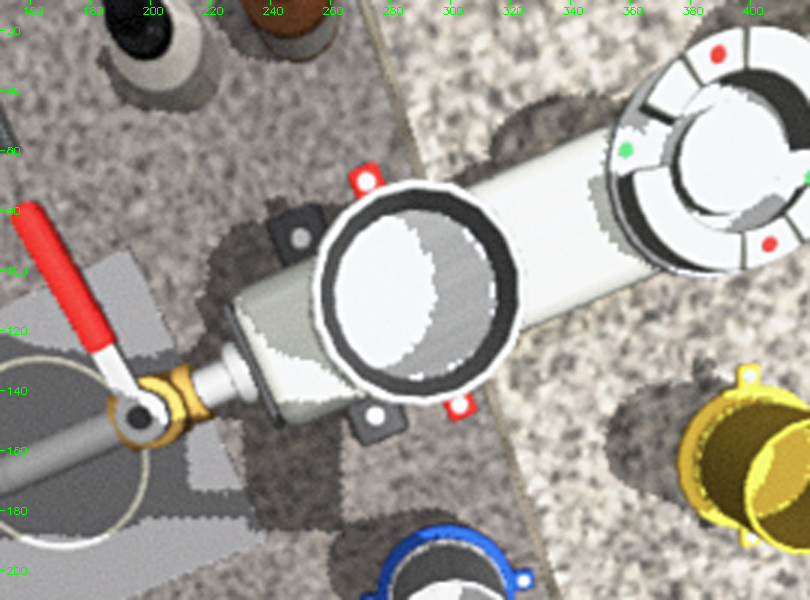

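```bash
python3 - <<'E'
from h import *
import pickle
c=pickle.load(open("pics/w2.pkl","rb")); print("cam",(-c[1].T@c[2]).round(4))
def pr(name,uv,z):
    P=unproj("wrist",uv,z,c); print(name,(P*1000).round(1).tolist()); return P
pr("rim",[289.3,107.3],.205)
m=pr("wings",[[272.3,70.7],[303,145]],.138);print(m.mean(0),np.linalg.norm(m[0]-m[1]),np.degrees(np.arctan2(*(m[0]-m[1])[1::-1])))
m=pr("midred",[[389.3,28],[406.3,91.3]],.122);print(m.mean(0),np.linalg.norm(m[0]-m[1]))
pr("stopcock axis",[150+139/3,10+416/3],.105);pr("lever",[[150+28/3,10+210/3],[150+105/3,10+343/3]],.104)
E
```

```text
cam [0.5682 0.0039 0.4416]
rim [[568.3, -1.4, 205.0]]
wings [[604.0, 1.2, 138.0], [530.0, -4.0, 138.0]]
[ 0.56701057 -0.00139602  0.138     ] 0.07418654415407187 4.015645082376702
midred [[603.2, -115.0, 122.0], [543.2, -117.9, 122.0]]
[ 0.57318164 -0.11643378  0.122     ] 0.06008124628268388
stopcock axis [[562.1, 107.8, 105.0]]
lever [[639.5, 114.6, 104.0], [590.0, 108.7, 104.0]]
```

```bash
python3 - <<'E'
from h import *
rel([.5675,-.0014,.25])
E
```

```text
t 3.83 pos [0.4885 0.0321 0.302 ] jaw -109.7 rel units [ 2.61  0.25 -4.28] J6 43.4
```

step_arm --steps '[[[0.4,0.05,-0.9],0],[[0.4,0.05,-0.9],0],[[0.4,0.05,-0.9],0],[[0.4,0.05,-0.9],0],[[0.4,0.05,-0.68],0],[[0.5,0,0],0],[[0.6,0,0],0],[[0,0,0],0],[[0,0,0],0]]'

```text
time_s: 4.58
tcp_pos: [0.5664, -0.0017, 0.2388]
eef_rot: [49.8, 90.0, -150.0]
contact_force: [-0.1, -0.6, 1.1]
gripper_width: 0.0873
```

```bash
python3 - <<'E'
from h import *
rel([.5675,-.0014,.177])
im=capture("wrist");cv2.imwrite("pics/w3.png",im)
E
```

```text
t 4.58 pos [ 0.5664 -0.0017  0.2388] jaw -109.8 rel units [ 3.09 -0.03 -0.05] J6 50.6
```

View pics/w3.png

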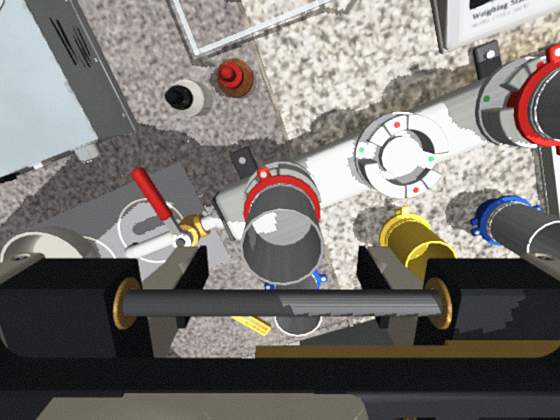

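step_arm --steps '[[[0.8,0,0],0],[[0.8,0,0],0],[[0.8,0,0],0],[[0.6,0,0],0],[[0.1,0,0],0],[[0,0,0],0],[[0,0,0],0]]'

```text
time_s: 5.22
tcp_pos: [0.5675, -0.0015, 0.178]
eef_rot: [-155.0, 89.9, 5.3]
contact_force: [-0.1, -0.1, 0.8]
gripper_width: 0.0877
```

step_arm --steps '[[[0,0,0],0],[[0,0,0],0],[[0,0,0],0],[[0,0,0],0],[[0,0,0],0],[[0,0,0],0]]' --fingers 1 --grip_force 35

```text
time_s: 5.72
tcp_pos: [0.5669, -0.0017, 0.1767]
eef_rot: [-140.7, 90.0, 19.6]
contact_force: [0.3, 1.4, 0.5]
gripper_width: 0.0534
```

```bash
python3 - <<'E'
from h import *
rel([.5675,-.0014,.177])
s=get_state();print(s["contact_force"].round(1),s["moment"].round(2),s["gripper_width"])
E
```

```text
t 5.72 pos [ 0.5669 -0.0017  0.1767] jaw -109.8 rel units [-0.01 -0.02 -0.02] J6 50.6
[0.3 1.4 0.5] [ 0.64 -0.05  0.07] 0.05343441714580358
```

step_arm --steps '[[[0.15,0,0],0],[[0.15,0,0],0],[[0.02,0,0],0],[[0,0,0],0]]'

```text
time_s: 6.05
tcp_pos: [0.5671, -0.0017, 0.1714]
eef_rot: [-172.1, 89.9, -11.9]
contact_force: [-3.2, 1.5, 11.3]
gripper_width: 0.053
```

step_arm --steps '[[[0.03,0,0],-0.5],[[0,0,0],-0.8],[[0,0,0],-0.8],[[0,0,0],-0.8],[[0,0,0],-0.8],[[0,0,0],-0.8],[[0,0,0],-0.8],[[0,0,0],-0.8],[[0,0,0],-0.8],[[0,0,0],-0.8],[[0,0,0],-0.8],[[0,0,0],-0.8],[[0,0,0],-0.5],[[0,0,0],0],[[0,0,0],0]]'

```text
time_s: 7.3
tcp_pos: [0.5687, -0.0016, 0.1717]
eef_rot: [141.8, 89.7, 1.0]
contact_force: [0.1, 0.8, 10.7]
gripper_width: 0.0536
```

```bash
python3 - <<'E'
from h import *
rel([.5675,-.0014,.177])
s=get_state();print(s["contact_force"].round(1),s["moment"].round(2),s["gripper_width"])
E
```

```text
t 7.3 pos [ 0.5687 -0.0016  0.1717] jaw -50.9 rel units [-0.26 -0.04  0.04] J6 109.5
[ 0.1  0.8 10.7] [0.09 0.09 0.07] 0.053584355703437475
```

step_arm --steps '[[[-0.25,0,0],-0.1],[[-0.25,0,0],0],[[-0.25,0,0],0],[[-0.25,0,0],0],[[0,0,0],0]]'

```text
time_s: 7.72
tcp_pos: [0.5667, -0.0017, 0.1901]
eef_rot: [-173.9, 90.0, 45.7]
contact_force: [-0.1, 0.1, -1.7]
gripper_width: 0.0537
```

step_arm --steps '[[[-0.8,0,0],0],[[-1,0,0],0],[[-1,0,0],0],[[-1,0,0],0],[[-1,0,0],0],[[-1,0,0],0],[[0,0,0],0]]'

```text
time_s: 8.3
tcp_pos: [0.5682, -0.0017, 0.3094]
eef_rot: [145.4, 89.7, 5.1]
contact_force: [0.7, 0.4, -1.4]
gripper_width: 0.0537
```

```bash
python3 - <<'E'
from h import *
P=unproj("top",[[384.2,195.8],[416.2,194.7],[419.2,249.2],[387.5,251.3]],.022)
print((P*1000).round(0),P.mean(0)); print(np.degrees(np.arctan2(*(P[0]-P[3])[1::-1])),np.degrees(np.arctan2(*(P[1]-P[2])[1::-1])))
print(np.linalg.norm(P[0]-P[1]),np.linalg.norm(P[0]-P[3]))
rel([.5,-.30,.32])
E
```

```text
[[ 604. -318.   22.]
 [ 605. -443.   22.]
 [ 393. -436.   22.]
 [ 388. -315.   22.]] [ 0.49726275 -0.37828309  0.022     ]
-0.8365211170793075 -1.87833661351832
0.12515497527406697 0.21550431661340613
t 8.3 pos [ 0.5682 -0.0017  0.3094] jaw -50.3 rel units [-0.56  9.31 12.14] J6 110.0
```

```bash
python3 - <<'E'
from h import *
rel([.547,-.378,.31])
E
```

```text
t 8.3 pos [ 0.5682 -0.0017  0.3094] jaw -50.3 rel units [-0.05 13.81 12.82] J6 110.0
```

step_arm --steps '[[[0,0.9,0.84],0],[[0,0.99,0.92],0],[[0,0.99,0.92],0],[[0,0.99,0.92],0],[[0,0.99,0.92],0],[[0,0.99,0.92],0],[[0,0.99,0.92],0],[[0,0.99,0.92],0],[[0,0.99,0.92],0],[[0,0.99,0.92],0],[[0,0.99,0.92],0],[[0,0.99,0.92],0],[[0,0.99,0.92],0],[[0,0.99,0.92],0],[[0,0,0],1],[[0,0,0],1],[[0,0,0],1],[[0,0,0],1],[[0,0,0],1],[[0,0,0],1]]'

```text
time_s: 9.97
tcp_pos: [0.545, -0.3769, 0.3041]
eef_rot: [-34.2, 89.9, 149.1]
contact_force: [0.6, 0.2, -1.7]
gripper_width: 0.0536
```

```bash
python3 - <<'E'
from h import *
rel([.547,-.378,.31])
im=capture("wrist");cv2.imwrite("pics/w4.png",im)
im=capture("top");crop(im,290,170,430,265,5,"pics/t4.png")
E
```

```text
t 9.97 pos [ 0.545  -0.3769  0.3041] jaw -86.7 rel units [-0.3   0.06 -0.1 ] J6 111.2
```

View pics/w4.png

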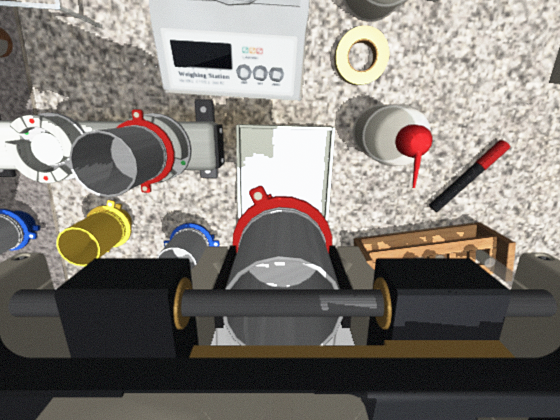

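View pics/t4.png

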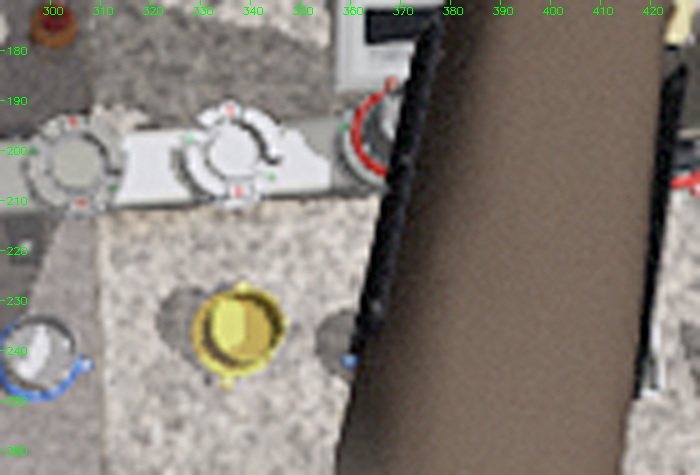

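```bash
python3 - <<'E'
from h import *
print((unproj("wrist",[[237,126],[334,127],[237,200],[330,200]],.022)*1000).round(0))
im=cv2.imread("pics/w4.png"); crop(im,220,110,350,210,6,"pics/w4a.png")
E
```

```text
[[ 604. -311.   22.]
 [ 611. -443.   22.]
 [ 499. -313.   22.]
 [ 507. -449.   22.]]
```

View pics/w4a.png

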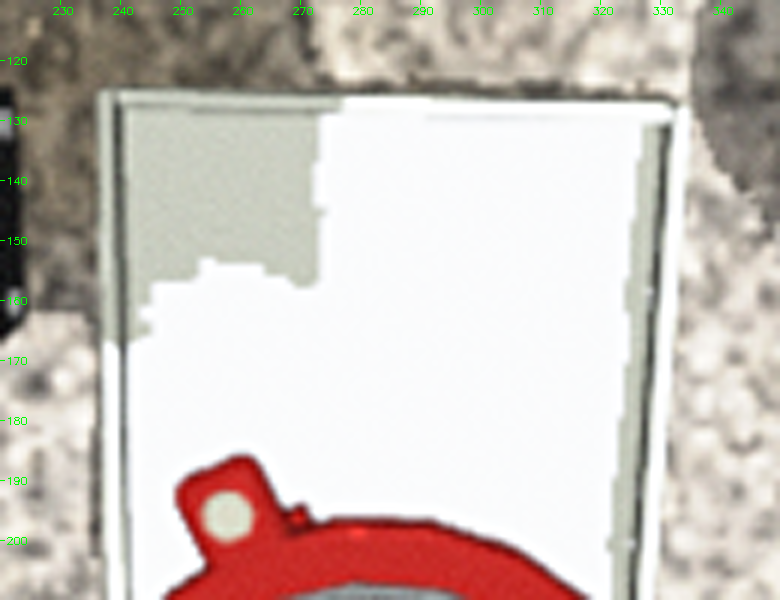

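```bash
python3 - <<'E'
from h import *
rel([.549,-.379,.084])
E
```

```text
t 10.07 pos [ 0.545  -0.3769  0.3042] jaw -86.5 rel units [11.01  0.13 -0.21] J6 111.4
```

step_arm --steps '[[[0.7,0.13,-0.21],0],[[1,0,0],0],[[1,0,0],0],[[1,0,0],0],[[1,0,0],0],[[1,0,0],0],[[1,0,0],0],[[1,0,0],0],[[1,0,0],0],[[1,0,0],0],[[0.8,0,0],0],[[0.5,0,0],0],[[0,0,0],0],[[0,0,0],0]]'

```text
time_s: 11.23
tcp_pos: [0.5495, -0.3794, 0.0852]
eef_rot: [-13.0, 89.9, 170.7]
contact_force: [0.4, -0.1, -1.4]
gripper_width: 0.0536
```

step_arm --steps '[[[0.1,0,0],0],[[0.1,0,0],0],[[0.1,0,0],0],[[0,0,0],0]]'

```text
time_s: 11.57
tcp_pos: [0.5498, -0.3794, 0.0798]
eef_rot: [172.5, 90.0, -3.8]
contact_force: [-0.3, 0.3, -1.5]
gripper_width: 0.0535
```

step_arm --steps '[[[0.06,0,0],0],[[0.06,0,0],0],[[0,0,0],0],[[0,0,0],0]]'

```text
time_s: 11.9
tcp_pos: [0.5497, -0.3794, 0.0771]
eef_rot: [-17.9, 90.0, 165.7]
contact_force: [-0.1, -0.2, -1.5]
gripper_width: 0.0538
```

step_arm --steps '[[[0.05,0,0],0],[[0.05,0,0],0],[[0,0,0],0],[[0,0,0],0]]'

```text
time_s: 12.23
tcp_pos: [0.5499, -0.3795, 0.0757]
eef_rot: [140.4, 90.0, -35.9]
contact_force: [-1.1, 0.9, 3.9]
gripper_width: 0.0539
```

step_arm --steps '[[[0,0,0],0],[[0,0,0],0],[[0,0,0],0],[[0,0,0],0],[[0,0,0],0],[[0,0,0],0]]' --fingers 0

```text
time_s: 12.73
tcp_pos: [0.5497, -0.3795, 0.0751]
eef_rot: [-17.5, 90.0, 166.1]
contact_force: [0.4, 0.1, -0.4]
gripper_width: 0.086
```

step_arm --steps '[[[-0.5,0,0],0],[[-1,0,0],0],[[-1,0,0],0],[[-1,0,0],0],[[-1,0,0],0],[[-1,0,0],0],[[-1,0,0],0],[[-1,0,0],0],[[-1,0,0],0],[[-1,0,0],0],[[-1,0,0],0],[[0,0,0],0]]'

```text
time_s: 13.73
tcp_pos: [0.551, -0.3805, 0.2912]
eef_rot: [145.3, 89.6, -31.0]
contact_force: [1.3, -0.3, 1.3]
gripper_width: 0.0877
```

```bash
python3 - <<'E'
from h import *
s=get_state();print(s["gripper_width"],s["contact_force"].round(1))
rel([.579,-.2312,.28],70)
im=capture("wrist");cv2.imwrite("pics/w5.png",im)
E
```

```text
0.08773994579414911 [ 1.3 -0.3  1.3]
t 13.73 pos [ 0.551  -0.3805  0.2912] jaw -86.3 rel units [ 0.54 -7.36 -1.87] 3.94 J6 111.6
```

View pics/w5.png

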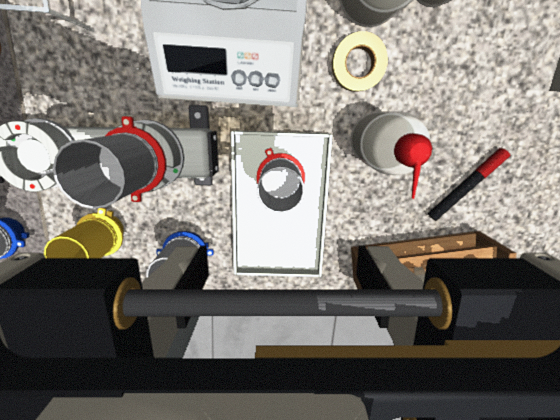

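step_arm --steps '[[[0,-0.92,-0.23],0],[[0,-0.92,-0.23],0],[[0,-0.92,-0.23],0],[[0,-0.92,-0.23],0],[[0,-0.92,-0.23],0],[[0,-0.92,-0.23],0],[[0,-0.92,-0.23],0],[[0,-0.92,-0.23],0],[[0.5,0,0],1],[[0.5,0,0],1],[[0.5,0,0],1],[[0.5,0,0],0.94],[[0,0,0],0],[[0,0,0],0]]'

```text
time_s: 14.95
tcp_pos: [0.5766, -0.2301, 0.2446]
eef_rot: [14.5, 89.9, 174.7]
contact_force: [1.0, 0.6, 1.2]
gripper_width: 0.0876
```

```bash
python3 - <<'E'
from h import *
rel([.579,-.2312,.177],70)
im=capture("wrist");cv2.imwrite("pics/w6.png",im)
print(proj("wrist",[[.579,-.2312,.205],[.579,-.2312,.138],[.574,-.2312-.0,.205]]))
crop(im,180,120,380,270,4,"pics/w6a.png")
E
```

```text
t 14.95 pos [ 0.5766 -0.2301  0.2446] jaw -109.8 rel units [ 3.38  0.01 -0.14] 0.03 J6 73.9
[[283.29775298 241.9816175 ]
 [282.99979434 209.47896522]
 [285.85809797 248.50207609]]
```

View pics/w6a.png

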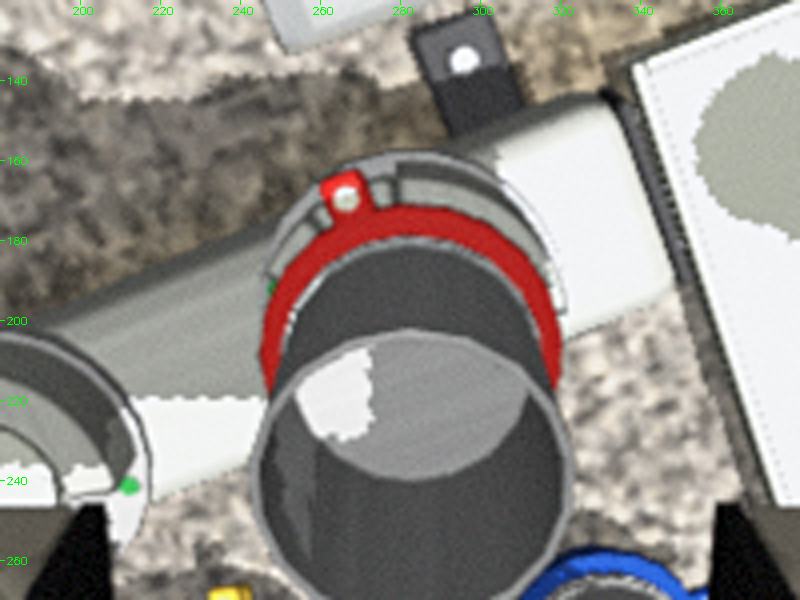

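step_arm --steps '[[[0.8,0,-0.13],0],[[0.8,0,0],0],[[0.8,0,0],0],[[0.8,0,0],0],[[0.18,0,0],0],[[0,0,0],0],[[0,0,0],0]]'

```text
time_s: 15.58
tcp_pos: [0.5801, -0.2313, 0.1786]
eef_rot: [169.1, 89.9, -30.8]
contact_force: [0.4, 0.1, 0.9]
gripper_width: 0.0875
```

step_arm --steps '[[[0,0,0],0],[[0,0,0],0],[[0,0,0],0],[[0,0,0],0],[[0,0,0],0],[[0,0,0],0]]' --fingers 1

```text
time_s: 16.08
tcp_pos: [0.5795, -0.2312, 0.1778]
eef_rot: [151.6, 90.0, -48.4]
contact_force: [-0.5, -3.1, 2.1]
gripper_width: 0.0538
```

```bash
python3 - <<'E'
from h import *
rel([.579,-.2312,.171],70)
s=get_state();print(s["contact_force"].round(1),s["moment"].round(2),s["gripper_width"])
E
```

```text
t 16.08 pos [ 0.5795 -0.2312  0.1778] jaw -110.0 rel units [0.34 0.01 0.03] 0.0 J6 73.8
[-0.5 -3.1  2.1] [-1.07  0.29 -0.02] 0.05381643056278328
```

step_arm --steps '[[[0.17,0.03,0],0],[[0.17,0,0],0],[[0.02,0,0],0],[[0,0,0],0],[[0,0,0],0]]'

```text
time_s: 16.5
tcp_pos: [0.5799, -0.2316, 0.1721]
eef_rot: [-175.2, 89.9, -15.2]
contact_force: [-2.1, 2.6, 12.1]
gripper_width: 0.0536
```

step_arm --steps '[[[0.05,0,0],-0.5],[[0,0,0],-0.8],[[0,0,0],-0.8],[[0,0,0],-0.8],[[0,0,0],-0.8],[[0,0,0],-0.8],[[0,0,0],-0.8],[[0,0,0],-0.8],[[0,0,0],-0.8],[[0,0,0],-0.8],[[0,0,0],-0.8],[[0,0,0],-0.8],[[0,0,0],-0.6],[[0,0,0],0],[[0,0,0],0]]'

```text
time_s: 17.75
tcp_pos: [0.5804, -0.232, 0.1717]
eef_rot: [117.8, 89.8, -22.7]
contact_force: [-2.2, 1.9, 12.2]
gripper_width: 0.053
```

```bash
python3 - <<'E'
from h import *
rel([.579,-.2312,.171],130)
s=get_state();print(s["contact_force"].round(1),s["moment"].round(2),s["gripper_width"])
E
```

```text
t 17.75 pos [ 0.5804 -0.232   0.1717] jaw -50.5 rel units [ 0.03 -0.07  0.03] -0.09 J6 133.3
[-2.2  1.9 12.2] [0.76 0.97 0.11] 0.052987329843792924
```

step_arm --steps '[[[-0.25,0,0],0],[[-0.25,0,0],0],[[-0.25,0,0],0],[[-0.25,0,0],0],[[0,0,0],0]]'

```text
time_s: 18.17
tcp_pos: [0.5794, -0.2316, 0.1899]
eef_rot: [145.4, 90.0, 4.8]
contact_force: [0.4, -0.5, -0.9]
gripper_width: 0.0537
```

step_arm --steps '[[[-0.8,0,0],0],[[-1,0,0],0],[[-1,0,0],0],[[-1,0,0],0],[[-1,0,0],0],[[-1,0,0],0],[[0,0,0],1],[[0,0,0],1],[[0,0,0],1],[[0,0,0],1],[[0,0,0],1],[[0,0,0],1],[[0,0,0],0],[[0,0,0],0]]'

```text
time_s: 19.33
tcp_pos: [0.5791, -0.2315, 0.3046]
eef_rot: [-21.2, 89.9, 162.4]
contact_force: [1.0, 1.0, -1.9]
gripper_width: 0.0533
```

```bash
python3 - <<'E'
from h import *
rel([.449,-.379,.31])
E
```

```text
t 19.33 pos [ 0.5791 -0.2315  0.3046] jaw -86.4 rel units [-0.26  6.95  6.95] J6 97.5
```

step_arm --steps '[[[0,0.87,0.87],0],[[0,0.87,0.87],0],[[0,0.87,0.87],0],[[0,0.87,0.87],0],[[0,0.87,0.87],0],[[0,0.87,0.87],0],[[0,0.87,0.87],0],[[0,0.87,0.87],0],[[0,0,0],0],[[0,0,0],0]]'

```text
time_s: 20.17
tcp_pos: [0.4477, -0.3796, 0.3052]
eef_rot: [-51.3, 90.0, 132.2]
contact_force: [0.4, -0.4, -1.1]
gripper_width: 0.0538
```

```bash
python3 - <<'E'
from h import *
rel([.449,-.379,.082])
E
```

```text
t 20.17 pos [ 0.4477 -0.3796  0.3052] jaw -86.5 rel units [11.16 -0.02 -0.07] J6 114.7
```

step_arm --steps '[[[0.7,0,-0.07],0],[[1,0,0],0],[[1,0,0],0],[[1,0,0],0],[[1,0,0],0],[[1,0,0],0],[[1,0,0],0],[[1,0,0],0],[[1,0,0],0],[[1,0,0],0],[[1,0,0],0],[[0.5,0,0],0],[[0,0,0],0],[[0,0,0],0]]'

```text
time_s: 21.33
tcp_pos: [0.4504, -0.3786, 0.0813]
eef_rot: [-9.6, 89.9, 173.9]
contact_force: [-0.1, 0.4, -0.6]
gripper_width: 0.0537
```

step_arm --steps '[[[0.1,0,0],0],[[0.07,0,0],0],[[0.06,0,0],0],[[0,0,0],0],[[0,0,0],0]]'

```text
time_s: 21.75
tcp_pos: [0.4502, -0.3788, 0.0772]
eef_rot: [154.6, 90.0, -21.9]
contact_force: [-1.2, -0.4, -1.1]
gripper_width: 0.0534
```

step_arm --steps '[[[0.04,0,0],0],[[0.03,0,0],0],[[0,0,0],0],[[0,0,0],0]]'

```text
time_s: 22.08
tcp_pos: [0.4504, -0.379, 0.0767]
eef_rot: [139.4, 89.9, -37.1]
contact_force: [-2.0, 2.4, 8.5]
gripper_width: 0.0534
```

Contact. Release and rise, looking towards blue2.

step_arm --steps '[[[0,0,0],0],[[0,0,0],0],[[0,0,0],0],[[0,0,0],0],[[0,0,0],0],[[0,0,0],0]]' --fingers 0

```text
time_s: 22.58
tcp_pos: [0.45, -0.3788, 0.0752]
eef_rot: [-22.5, 90.0, 160.9]
contact_force: [0.1, -0.0, 0.5]
gripper_width: 0.0859
```

step_arm --steps '[[[-0.5,0,0],0],[[-1,0,0],0],[[-1,0,0],0],[[-1,0,0],0],[[-1,0,0],0],[[-1,0,0],0],[[-1,0,0],0],[[-1,0,0],0],[[-1,0,0],0],[[-1,0,0],0],[[-1,0,0],0],[[0,0,0],0]]'

```text
time_s: 23.58
tcp_pos: [0.4513, -0.3799, 0.2908]
eef_rot: [141.9, 89.6, -34.6]
contact_force: [0.4, -0.5, 1.1]
gripper_width: 0.0874
```

```bash
python3 - <<'E'
from h import *
s=get_state();print(s["gripper_width"],s["contact_force"].round(1))
rel([.42,-.15,.29],60)
rel([.4274,-.2444,.12],60)
im=capture("wrist");cv2.imwrite("pics/w7.png",im)
E
```

```text
0.0873867711685991 [ 0.4 -0.5  1.1]
t 23.58 pos [ 0.4513 -0.3799  0.2908] jaw -86.6 rel units [-1.000e-02 -1.157e+01  8.700e-01] 5.57 J6 114.5
t 23.58 pos [ 0.4513 -0.3799  0.2908] jaw -86.6 rel units [ 8.51 -6.87  0.83] 5.57 J6 114.5
```

View pics/w7.png

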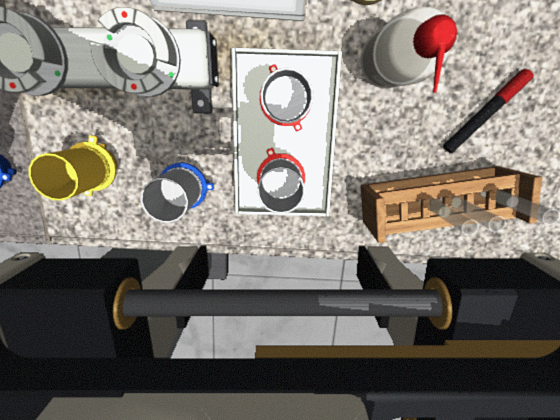

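```bash
python3 - <<'E'
from h import *
im=cv2.imread("pics/w7.png"); crop(im,90,140,240,240,5,"pics/w7a.png"); crop(im,0,0,240,110,3,"pics/w7b.png")
E
```

```text
(no output)
```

View pics/w7a.png

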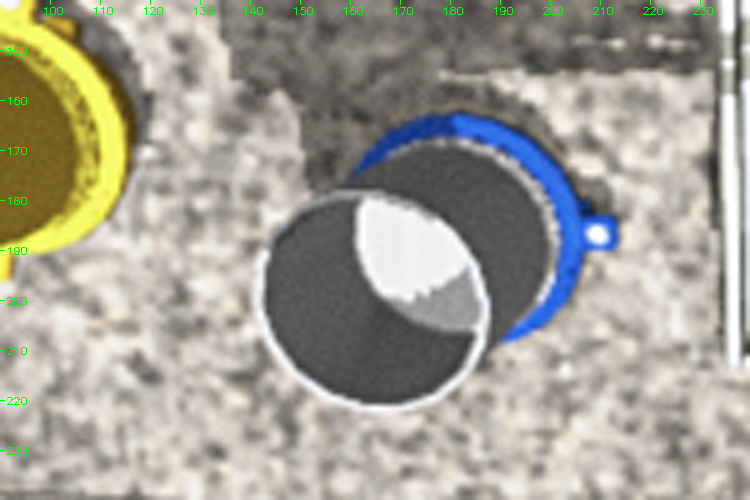

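View pics/w7b.png

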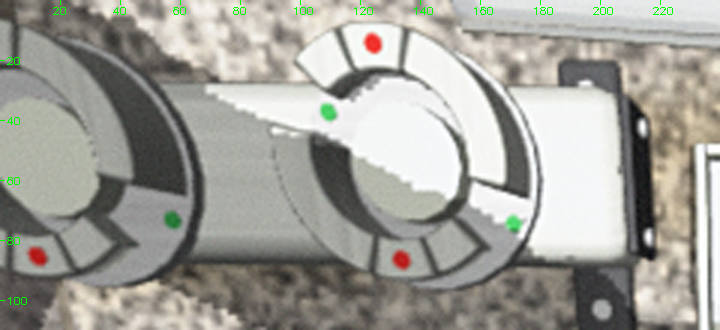

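```bash
python3 - <<'E'
from h import *
print((unproj("wrist",[[209.3,187],[164.6,199.7]],[.033,.1])*1000).round(1))
m=unproj("wrist",[[124.5,14],[134,86.3],[109.5,37],[171,74]],.122);print((m*1000).round(1),m[:2].mean(0),m[2:].mean(0))
rel([.427,-.2444,.20],70)
E
```

```text
[[ 431.1 -282.1   33. ]
 [ 430.8 -246.6  100. ]]
[[ 608.5 -229.9  122. ]
 [ 548.8 -232.8  122. ]
 [ 589.4 -214.5  122. ]
 [ 561.7 -268.4  122. ]] [ 0.57864938 -0.23134518  0.122     ] [ 0.57552921 -0.24144938  0.122     ]
t 23.63 pos [ 0.4508 -0.3793  0.2886] jaw -86.6 rel units [ 4.41 -6.82  0.81] 3.9 J6 114.5
```

step_arm --steps '[[[0,-0.95,0.1],0],[[0,-0.95,0.1],0],[[0,-0.95,0.1],0],[[0,-0.95,0.1],0],[[0,-0.95,0.1],0],[[0,-0.95,0.1],0],[[0,-1,0.1],0],[[0.8,0,0],0],[[0.8,0,0],0],[[0.8,0,0],0],[[0.8,0,0],0],[[0.8,0,0],0],[[0.4,0,0],0],[[0,0,0],0],[[0,0,0],0],[[0,0,0],0]]'

```text
time_s: 24.97
tcp_pos: [0.4286, -0.246, 0.1982]
eef_rot: [151.5, 89.9, -25.1]
contact_force: [-0.2, 0.5, 0.3]
gripper_width: 0.0875
```

```bash
python3 - <<'E'
from h import *
rel([.429,-.2455,.072],70)
im=capture("wrist");cv2.imwrite("pics/w8.png",im)
print(proj("wrist",[[.429,-.2455,.1],[.429,-.2455,.033],[.424,-.2455,.1],[.429,-.2505,.1]]).round(1))
crop(im,150,120,400,300,3,"pics/w8a.png")
E
```

```text
t 24.97 pos [ 0.4286 -0.246   0.1982] jaw -86.6 rel units [ 6.31 -0.03 -0.02] 3.9 J6 100.4
[[281.8 215.3]
 [281.9 194. ]
 [281.5 220.9]
 [287.8 215.6]]
```

View pics/w8a.png

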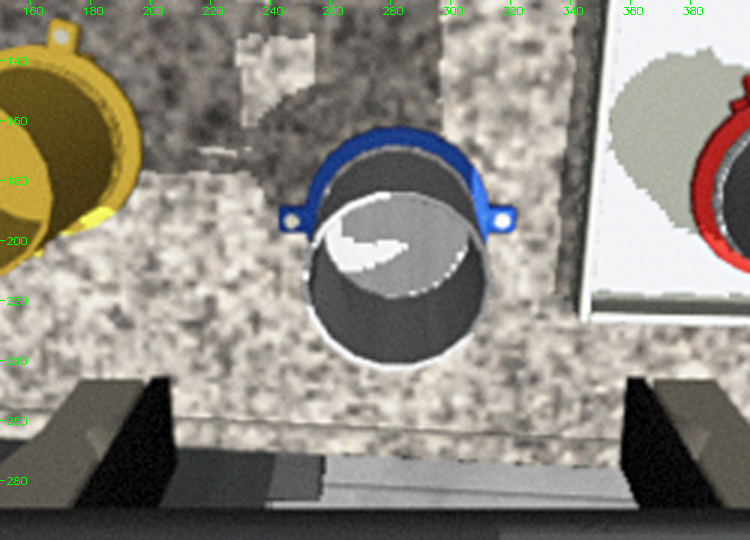

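```bash
python3 - <<'E'
from h import *
m=unproj("wrist",[[247,193.7],[317.3,193.3]],.0335);print(m.round(4),m.mean(0).round(4),np.linalg.norm(m[0]-m[1]),np.degrees(np.arctan2(*(m[0]-m[1])[1::-1])))
a=np.linspace(0,6.28,200)
for cx,cy in ((.429,-.2455),(.4305,-.2455)):
    p=proj("wrist",np.c_[cx+.027*np.cos(a),cy+.027*np.sin(a),a*0+.1]);print(p.min(0),p.max(0))
E
```

```text
[[ 0.4273 -0.2089  0.0335]
 [ 0.4321 -0.2826  0.0335]] [ 0.4297 -0.2458  0.0335] 0.07389175072324249 93.71718364534892
[249.70588366 184.02107192] [313.94809017 244.6202905 ]
[249.75220104 182.22284445] [314.11195979 243.04411396]
```

step_arm --steps '[[[0.9,0,-0.07],0],[[0.9,0,0],0],[[0.9,0,0],0],[[0.9,0,0],0],[[0.9,0,0],0],[[0.9,0,0],0],[[0.6,0,0],0],[[0.3,0,0],0],[[0,0,0],0],[[0,0,0],0]]'

```text
time_s: 25.85
tcp_pos: [0.4301, -0.2459, 0.072]
eef_rot: [148.3, 90.0, -28.3]
contact_force: [0.3, 0.7, 0.2]
gripper_width: 0.0877
```

step_arm --steps '[[[0,0,0],0],[[0,0,0],0],[[0,0,0],0],[[0,0,0],0],[[0,0,0],0],[[0,0,0],0]]' --fingers 1 --grip_force 35

```text
time_s: 26.35
tcp_pos: [0.4296, -0.2458, 0.0716]
eef_rot: [162.5, 90.0, -14.1]
contact_force: [-0.4, -1.0, 1.0]
gripper_width: 0.0539
```

```bash
python3 - <<'E'
from h import *
rel([.579,-.2312,.171],70)
s=get_state();print(s["contact_force"].round(1),s["moment"].round(2),s["gripper_width"])
E
```

```text
t 26.35 pos [ 0.4296 -0.2458  0.0716] jaw -86.6 rel units [-4.97 -0.28 -7.5 ] 3.9 J6 100.4
[-0.4 -1.   1. ] [-0.49  0.09  0.04] 0.0538940353205254
```

step_arm --steps '[[[-0.4,0,0],0],[[-1,0,0],0],[[-1,0,0],0],[[-1,0,0],0],[[-1,0,0],0],[[-1,0,0],0],[[-1,0,0],0],[[-1,0,0],0],[[-0.8,0,0],0],[[0,0,-0.9],0],[[0,0,-0.95],0],[[0,0,-0.95],0],[[0,0,-0.95],0],[[0,0,-0.95],0],[[0,0,-0.95],0],[[0,0,-0.95],0],[[0,0,-0.9],0],[[0,0,0],0],[[0,0,0],0]]'

```text
time_s: 27.93
tcp_pos: [0.5794, -0.2366, 0.2348]
eef_rot: [-17.0, 89.9, 166.4]
contact_force: [-0.6, 0.4, -1.3]
gripper_width: 0.0536
```

step_arm --steps '[[[0,0,0],1],[[0,0,0],1],[[0,0,0],1],[[0,0,0],1],[[0,0,0],0.8],[[0,0,0],0.35],[[0,0,0],0],[[0,0,0],0]]'

```text
time_s: 28.6
tcp_pos: [0.5785, -0.2369, 0.2357]
eef_rot: [-45.0, 90.0, 107.5]
contact_force: [0.3, -0.5, -2.1]
gripper_width: 0.0535
```

```bash
python3 - <<'E'
from h import *
rel([.579,-.2317,.195],62.5)
im=capture("wrist");cv2.imwrite("pics/w9.png",im)
crop(im,150,100,400,290,3,"pics/w9a.png")
E
```

```text
t 28.6 pos [ 0.5785 -0.2369  0.2357] jaw -117.4 rel units [ 2.04 -0.24  0.1 ] 0.01 J6 67.0
```

View pics/w9a.png

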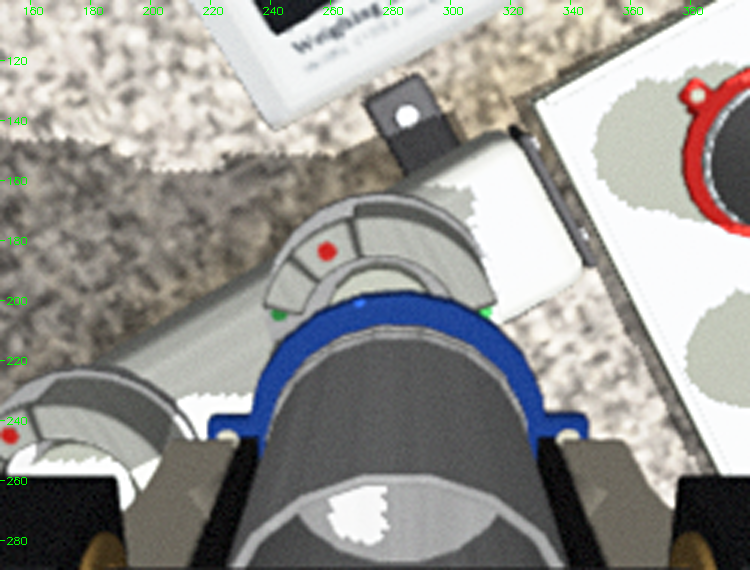

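step_arm --steps '[[[0,-0.24,0.1],0],[[0.6,0,0],0],[[0.7,0,0],0],[[0.4,0,0],0],[[0,0,0],0],[[0,0,0],0]]'

```text
time_s: 29.15
tcp_pos: [0.5795, -0.2316, 0.2012]
eef_rot: [33.4, 89.9, -174.0]
contact_force: [0.2, -0.2, -1.7]
gripper_width: 0.0538
```

```bash
python3 - <<'E'
from h import *
rel([.579,-.2317,.195],62.5)
s=get_state();print(s["contact_force"].round(1),s["moment"].round(2),s["gripper_width"])
E
```

```text
t 29.15 pos [ 0.5795 -0.2316  0.2012] jaw -117.5 rel units [0.31 0.02 0.02] 0.01 J6 66.4
[ 0.2 -0.2 -1.7] [ 0.01 -0.07  0.03] 0.05377017865549399
```

step_arm --steps '[[[0.2,0,0],0],[[0.2,0,0],0],[[0.2,0,0],0],[[0.2,0,0],0],[[0,0,0],0]]'

```text
time_s: 29.57
tcp_pos: [0.5792, -0.2316, 0.1843]
eef_rot: [13.2, 89.9, 165.7]
contact_force: [-0.4, -0.4, -2.0]
gripper_width: 0.0534
```

step_arm --steps '[[[0.2,0,0],0],[[0.2,0,0],0],[[0.2,0,0],0],[[0.06,0,0],0],[[0,0,0],0]]'

```text
time_s: 29.98
tcp_pos: [0.5801, -0.2319, 0.1733]
eef_rot: [173.6, 89.9, -33.9]
contact_force: [-2.7, 1.3, 9.3]
gripper_width: 0.0538
```

step_arm --steps '[[[0.1,0,0],0],[[0.06,0,0],0],[[0,0,0],0],[[0,0,0],0]]'

```text
time_s: 30.32
tcp_pos: [0.5802, -0.2319, 0.1709]
eef_rot: [178.0, 89.9, -29.4]
contact_force: [-4.2, 1.5, 12.7]
gripper_width: 0.0534
```

step_arm --steps '[[[0,0,0],0.5],[[0,0,0],0.8],[[0,0,0],0.8],[[0,0,0],0.8],[[0,0,0],0.8],[[0,0,0],0.8],[[0,0,0],0.8],[[0,0,0],0.8],[[0,0,0],0.8],[[0,0,0],0.8],[[0,0,0],0.8],[[0,0,0],0.8],[[0,0,0],0.6],[[0,0,0],0],[[0,0,0],0]]'

```text
time_s: 31.57
tcp_pos: [0.5806, -0.2322, 0.1712]
eef_rot: [-120.2, 89.8, -27.1]
contact_force: [-2.8, 1.2, 10.6]
gripper_width: 0.0533
```

```bash
python3 - <<'E'
from h import *
rel([.579,-.2317,.177],2.5)
s=get_state();print(s["contact_force"].round(1),s["moment"].round(2),s["gripper_width"])
E
```

```text
t 31.57 pos [ 0.5806 -0.2322  0.1712] jaw -176.9 rel units [-0.29  0.08  0.03] 0.1 J6 7.0
[-2.8  1.2 10.6] [ 0.49  1.16 -0.09] 0.05334220452961209
```

step_arm --steps '[[[-0.15,0,0],0],[[-0.15,0,0],0.05],[[-0.05,0,0],0],[[0,0,0],0],[[0,0,0],0]]'

```text
time_s: 31.98
tcp_pos: [0.5806, -0.2321, 0.1769]
eef_rot: [-118.1, 89.9, -25.2]
contact_force: [-0.1, -0.8, 5.7]
gripper_width: 0.0535
```

step_arm --steps '[[[-0.1,0,0],0],[[0,0,0],0],[[0,0,0],0]]'

```text
time_s: 32.23
tcp_pos: [0.5805, -0.232, 0.177]
eef_rot: [-109.4, 89.9, -16.6]
contact_force: [5.4, -3.8, -5.2]
gripper_width: 0.0534
```

step_arm --steps '[[[0.06,0,0],0],[[0,0,0],0]]'

```text
time_s: 32.4
tcp_pos: [0.5805, -0.232, 0.177]
eef_rot: [-117.5, 89.9, -24.7]
contact_force: [3.7, -2.6, -0.5]
gripper_width: 0.0534
```

step_arm --steps '[[[0,0,0],0],[[0,0,0],0],[[0,0,0],0],[[0,0,0],0],[[0,0,0],0],[[0,0,0],0]]' --fingers 0

```text
time_s: 32.9
tcp_pos: [0.5795, -0.2316, 0.1766]
eef_rot: [67.3, 90.0, 160.1]
contact_force: [-0.6, 0.6, -0.6]
gripper_width: 0.0856
```

step_arm --steps '[[[-0.5,0,0],0],[[-1,0,0],0],[[-1,0,0],0],[[-1,0,0],0],[[-1,0,0],0],[[-1,0,0],0],[[0,0,0],0],[[0,0,0],0]]'

```text
time_s: 33.57
tcp_pos: [0.5802, -0.2318, 0.2889]
eef_rot: [-99.2, 89.8, -6.4]
contact_force: [-0.5, 0.3, -0.9]
gripper_width: 0.0877
```

```bash
python3 - <<'E'
from h import *
im=capture("wrist");cv2.imwrite("pics/w10.png",im)
rel([.4365,.0285,.20],90)
im=capture("top");cv2.imwrite("pics/t10.png",im)
E
```

```text
t 33.62 pos [ 0.5797 -0.2316  0.2875] jaw -177.2 rel units [ 4.37  6.52 13.34] -14.53 J6 6.7
```

View pics/w10.png

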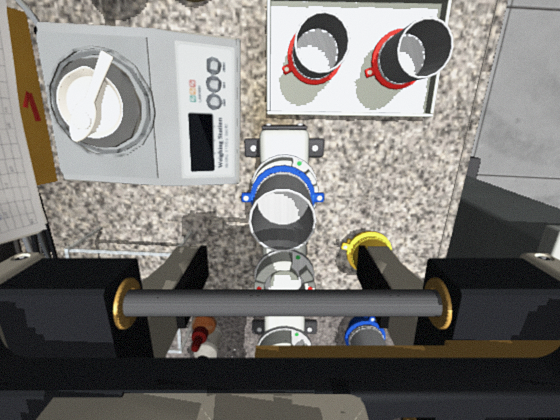

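View pics/t10.png

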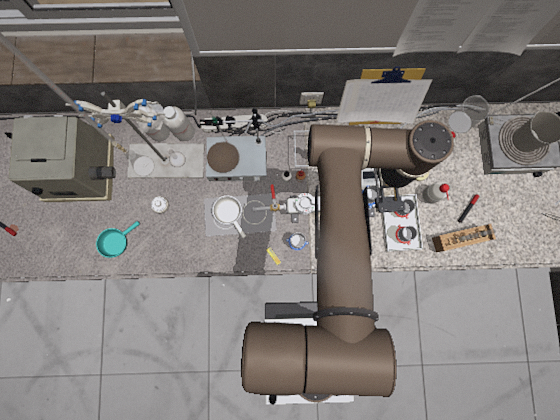

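step_arm --steps '[[[0,0.42,0.85],0],[[0,0.42,0.85],0],[[0,0.42,0.85],0],[[0,0.42,0.85],0],[[0,0.42,0.85],0],[[0,0.42,0.85],0],[[0,0.42,0.85],0],[[0,0.42,0.85],0],[[0,0.42,0.85],0],[[0,0.42,0.85],0],[[0,0.42,0.85],0],[[0,0.42,0.85],0],[[0,0,0],-1],[[0,0,0],-1],[[0,0,0],-1],[[0,0,0],-1],[[0,0,0],-1],[[0,0,0],-1],[[0,0,0],-1],[[0,0,0],-1]]'

```text
time_s: 35.33
tcp_pos: [0.4685, -0.0329, 0.2859]
eef_rot: [52.4, 89.9, -166.5]
contact_force: [0.6, 0.7, -0.2]
gripper_width: 0.0874
```

step_arm --steps '[[[0,0,0],-1],[[0,0,0],-1],[[0,0,0],-1],[[0,0,0],-1],[[0,0,0],-1],[[0,0,0],-1],[[0,0,0],-0.5],[[0,0,0],0]]'

```text
time_s: 36.0
tcp_pos: [0.4685, -0.0329, 0.286]
eef_rot: [13.6, 89.9, -166.5]
contact_force: [-0.0, 0.3, 0.1]
gripper_width: 0.0878
```

```bash
python3 - <<'E'
from h import *
rel([.4365,.0285,.20],90)
E
```

```text
t 36.0 pos [ 0.4685 -0.0329  0.286 ] jaw -90.1 rel units [ 4.3  -3.07  1.6 ] -0.01 J6 69.9
```

step_arm --steps '[[[0,-0.78,0.4],0],[[0,-0.77,0.4],0],[[0,-0.76,0.4],0],[[0,-0.76,0.4],0],[[0.9,0,0],0],[[0.9,0,0],0],[[0.9,0,0],0],[[0.9,0,0],0],[[0.7,0,0],0],[[0,0,0],0],[[0,0,0],0],[[0,0,0],0]]'

```text
time_s: 37.0
tcp_pos: [0.4377, 0.0287, 0.2014]
eef_rot: [166.1, 90.0, -14.1]
contact_force: [-0.0, -0.4, 1.0]
gripper_width: 0.0878
```

```bash
python3 - <<'E'
from h import *
rel([.4365,.0285,.072],90)
im=capture("wrist");cv2.imwrite("pics/w11.png",im)
crop(im,150,120,400,300,3,"pics/w11a.png")
E
```

```text
t 37.0 pos [0.4377 0.0287 0.2014] jaw -90.2 rel units [6.47 0.01 0.06] -0.04 J6 60.0
```

View pics/w11a.png

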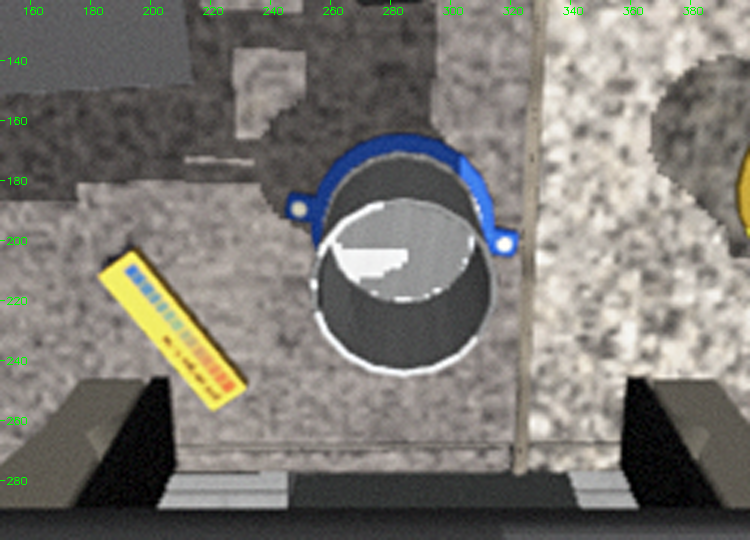

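```bash
python3 - <<'E'
from h import *
m=unproj("wrist",[[249.7,190],[318,201]],.0335);print(m.round(4),m.mean(0).round(4),np.linalg.norm(m[0]-m[1]),np.degrees(np.arctan2(*(m[0]-m[1])[1::-1])))
a=np.linspace(0,6.28,200)
for cx,cy in ((.4365,.0285),(.435,.027)):
    p=proj("wrist",np.c_[cx+.027*np.cos(a),cy+.027*np.sin(a),a*0+.1]);print(p.min(0),p.max(0))
rel([.436,.0272,.072],90)
E
```

```text
[[ 0.4419  0.0636  0.0335]
 [ 0.4294 -0.0091  0.0335]] [0.4357 0.0272 0.0335] 0.07376037650258192 80.26403520981543
[251.31955317 184.98551504] [314.64117453 244.67968972]
[253.13844349 186.74416935] [316.34703687 246.22443417]
t 37.05 pos [0.4378 0.0288 0.2017] jaw -90.2 rel units [6.48 0.08 0.1 ] -0.04 J6 60.1
```

step_arm --steps '[[[0.9,0.08,0.09],0],[[0.9,0,0],0],[[0.9,0,0],0],[[0.9,0,0],0],[[0.9,0,0],0],[[0.9,0,0],0],[[0.7,0,0],0],[[0.35,0,0],0],[[0,0,0],0],[[0,0,0],0]]'

```text
time_s: 37.88
tcp_pos: [0.436, 0.0273, 0.0724]
eef_rot: [-179.8, 90.0, -0.0]
contact_force: [0.2, -0.4, 0.1]
gripper_width: 0.0874
```

step_arm --steps '[[[0,0,0],0],[[0,0,0],0],[[0,0,0],0],[[0,0,0],0],[[0,0,0],0],[[0,0,0],0]]' --fingers 1

```text
time_s: 38.38
tcp_pos: [0.4355, 0.0271, 0.072]
eef_rot: [-155.5, 90.0, 24.3]
contact_force: [0.3, -0.6, 2.6]
gripper_width: 0.0535
```

```bash
python3 - <<'E'
from h import *
rel([.5672,-.0014,.2],90)
s=get_state();print(s["contact_force"].round(1),s["moment"].round(2),s["gripper_width"])
E
```

```text
t 38.38 pos [0.4355 0.0271 0.072 ] jaw -90.2 rel units [-6.4   1.4  -6.59] -0.03 J6 60.2
[ 0.3 -0.6  2.6] [-0.52  0.03  0.02] 0.05346077333208307
```

step_arm --steps '[[[-0.4,0,0],0],[[-1,0,0],0],[[-1,0,0],0],[[-1,0,0],0],[[-1,0,0],0],[[-1,0,0],0],[[-1,0,0],0],[[-1,0,0],0],[[-0.8,0,0],0],[[0,0.2,-0.94],0],[[0,0.2,-0.94],0],[[0,0.2,-0.94],0],[[0,0.2,-0.94],0],[[0,0.2,-0.94],0],[[0,0.2,-0.94],0],[[0,0.2,-0.94],0],[[0,0,0],1],[[0,0,0],1],[[0,0,0],0.92],[[0,0,0],0]]'

```text
time_s: 40.05
tcp_pos: [0.5666, -0.0015, 0.2358]
eef_rot: [23.7, 89.9, -174.2]
contact_force: [0.5, -1.0, -1.3]
gripper_width: 0.0537
```

```bash
python3 - <<'E'
from h import *
rel([.5674,-.0012,.2],72.3)
E
```

```text
t 40.05 pos [ 0.5666 -0.0015  0.2358] jaw -108.0 rel units [ 1.79 -0.03 -0.04] -0.05 J6 52.4
```

step_arm --steps '[[[0.6,-0.02,-0.04],-0.05],[[0.7,0,0],0],[[0.4,0,0],0],[[0.2,0,0],0],[[0.2,0,0],0],[[0.2,0,0],0],[[0.2,0,0],0],[[0,0,0],0]]'

```text
time_s: 40.72
tcp_pos: [0.5675, -0.0013, 0.1852]
eef_rot: [24.0, 90.0, -173.4]
contact_force: [-0.2, 0.3, -1.7]
gripper_width: 0.0532
```

Freely in the bore. Press.

step_arm --steps '[[[0.2,0,0],0],[[0.2,0,0],0],[[0.2,0,0],0],[[0.2,0,0],0],[[0.05,0,0],0],[[0,0,0],0],[[0,0,0],0]]'

```text
time_s: 41.3
tcp_pos: [0.5686, -0.0012, 0.1706]
eef_rot: [-167.4, 89.9, -4.7]
contact_force: [-3.7, 1.4, 12.0]
gripper_width: 0.0534
```

step_arm --steps '[[[0,0,0],0.5],[[0,0,0],0.8],[[0,0,0],0.8],[[0,0,0],0.8],[[0,0,0],0.8],[[0,0,0],0.8],[[0,0,0],0.8],[[0,0,0],0.8],[[0,0,0],0.8],[[0,0,0],0.8],[[0,0,0],0.8],[[0,0,0],0.8],[[0,0,0],0.7],[[0,0,0],0],[[0,0,0],0]]'

```text
time_s: 42.55
tcp_pos: [0.5688, -0.0013, 0.1708]
eef_rot: [-106.7, 89.8, -4.1]
contact_force: [-3.6, 0.1, 13.7]
gripper_width: 0.0535
```

```bash
python3 - <<'E'
from h import *
rel([.5674,-.0012,.177],12.3)
s=get_state();print(s["contact_force"].round(1),s["moment"].round(2),s["gripper_width"])
E
```

```text
t 42.55 pos [ 0.5688 -0.0013  0.1708] jaw -167.4 rel units [-0.31  0.06  0.02] 0.05 J6 -7.1
[-3.6  0.1 13.7] [ 0.18  1.43 -0.12] 0.053531261989154456
```

step_arm --steps '[[[-0.15,0,0],0],[[-0.15,0,0],0],[[-0.05,0,0],0],[[0,0,0],0],[[0,0,0],0]]'

```text
time_s: 42.97
tcp_pos: [0.5687, -0.0013, 0.1768]
eef_rot: [-103.3, 89.9, -0.7]
contact_force: [-0.3, 0.2, 7.2]
gripper_width: 0.0538
```

step_arm --steps '[[[-0.1,0,0],0],[[0,0,0],0],[[0,0,0],0]]'

```text
time_s: 43.22
tcp_pos: [0.5686, -0.0012, 0.1771]
eef_rot: [-96.7, 89.9, 5.9]
contact_force: [5.0, -1.0, -5.1]
gripper_width: 0.0532
```

Locked (resists upward pull). Release, rise.

step_arm --steps '[[[0.06,0,0],0],[[0,0,0],0]]'

```text
time_s: 43.38
tcp_pos: [0.5686, -0.0012, 0.177]
eef_rot: [-105.8, 89.9, -3.2]
contact_force: [2.3, -0.5, 4.2]
gripper_width: 0.0535
```

step_arm --steps '[[[0,0,0],0],[[0,0,0],0],[[0,0,0],0],[[0,0,0],0],[[0,0,0],0],[[0,0,0],0]]' --fingers 0

```text
time_s: 43.88
tcp_pos: [0.5677, -0.0013, 0.1764]
eef_rot: [79.3, 90.0, -178.1]
contact_force: [-0.2, 0.5, -0.3]
gripper_width: 0.0855
```

step_arm --steps '[[[-0.5,0,0],0],[[-1,0,0],0],[[-1,0,0],0],[[-1,0,0],0],[[-1,0,0],0],[[-1,0,0],0],[[0,0,0],-1],[[0,0,0],-1],[[0,0,0],-1],[[0,0,0],-1],[[0,0,0],-1],[[0,0,0],-1],[[0,0,0],-1],[[0,0,0],-1],[[0,0,0],0]]'

```text
time_s: 45.13
tcp_pos: [0.5679, -0.0012, 0.2874]
eef_rot: [-137.3, 90.0, 13.5]
contact_force: [1.1, -0.3, -0.2]
gripper_width: 0.0873
```

```bash
python3 - <<'E'
from h import *
rel([.46,.25,.33],70)
im=capture("wrist");cv2.imwrite("pics/w12.png",im)
im=capture("top");crop(im,190,170,320,265,6,"pics/t12.png")
E
```

```text
t 45.13 pos [ 0.5679 -0.0012  0.2874] jaw -119.1 rel units [-2.13 -8.35 10.83] -1.52 J6 41.2
```

View pics/w12.png

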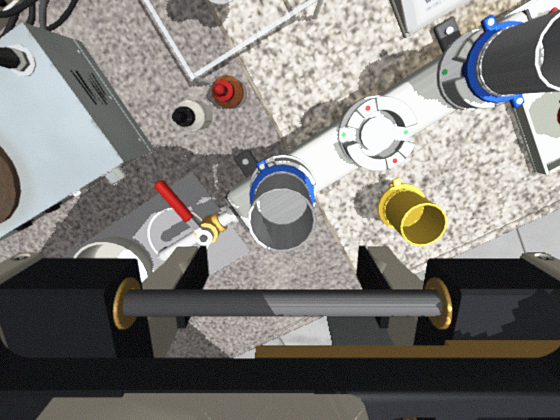

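View pics/t12.png

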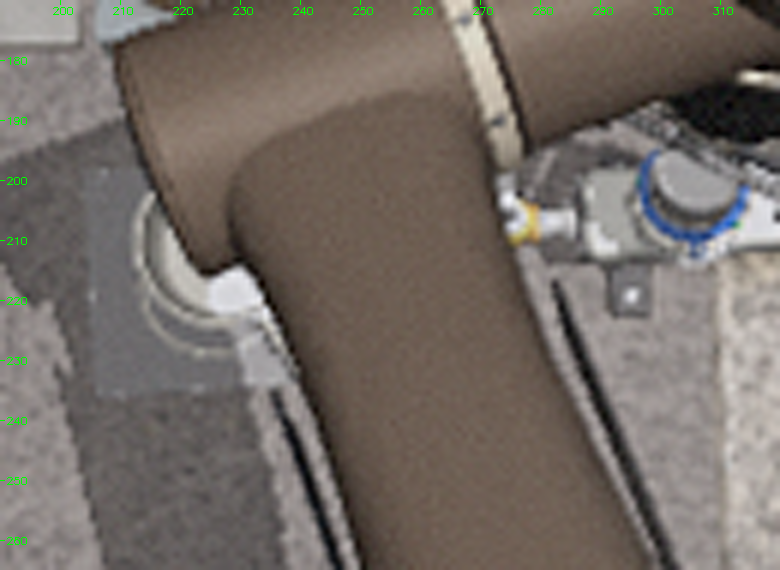

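```bash
python3 - <<'E'
from h import *
rel([.46,.30,.36],70)
E
```

```text
t 45.23 pos [ 0.5679 -0.0013  0.2872] jaw -119.6 rel units [ -3.64 -10.43  12.13] -1.6 J6 40.8
```

step_arm --steps '[[[-0.9,0,0],0],[[-0.9,0,0],0],[[-0.9,0,0],0],[[-0.9,0,0],0],[[0,-0.8,0.93],0],[[0,-0.8,0.93],0],[[0,-0.8,0.93],0],[[0,-0.8,0.93],0],[[0,-0.8,0.93],0],[[0,-0.8,0.93],0],[[0,-0.8,0.93],0],[[0,-0.8,0.93],0],[[0,-0.8,0.93],0],[[0,-0.8,0.93],0],[[0,-0.8,0.93],0],[[0,-0.8,0.93],0],[[0,-0.8,0.93],0],[[0,0,0],-0.8],[[0,0,0],-0.8],[[0,0,0],0]]'

```text
time_s: 46.9
tcp_pos: [0.4591, 0.2992, 0.3587]
eef_rot: [65.1, 90.0, -134.6]
contact_force: [-0.1, -0.6, 0.3]
gripper_width: 0.088
```

```bash
python3 - <<'E'
from h import *
rel([.46,.30,.36],70)
im=capture("wrist");cv2.imwrite("pics/w13.png",im)
import pickle;pickle.dump(cam("wrist"),open("pics/w13.pkl","wb"))
crop(im,150,20,420,220,3,"pics/w13a.png")
E
```

```text
t 46.9 pos [0.4591 0.2992 0.3587] jaw -109.7 rel units [-0.06 -0.05 -0.03] 0.05 J6 16.7
```

View pics/w13a.png

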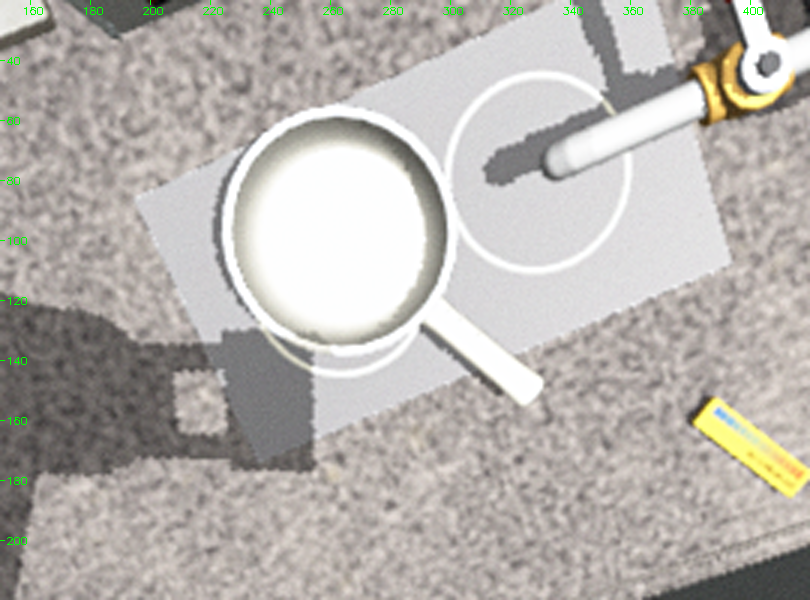

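```bash
python3 - <<'E'
from h import *
p=unproj("wrist",[[263,96.2],[293.3,122.7],[327.7,149.3],[329.2,77.3],[335.3,73.3]],[.042,.031,.031,0,.06]);print((p*1000).round(1))
d=p[2]-p[0];print(np.degrees(np.arctan2(d[1],d[0])),np.linalg.norm(d[:2]), np.degrees(np.arctan2(*(p[2]-p[1])[1::-1])))
u=d[:2]/np.linalg.norm(d[:2]); print("handle mid",p[0,:2]+.095*u)
K=unproj("wrist",[[150+445/3,20+172/3],[150+630/3,20+172/3]],0);print(K)
E
```

```text
[[565.2 289.9  42. ]
 [515.4 261.2  31. ]
 [460.  224.5  31. ]
 [558.2 186.7   0. ]
 [557.9 187.6  60. ]]
-148.11066425957011 0.12389511311243219 -146.49347313612867
handle mid [0.48454176 0.23974803]
[[ 5.74373750e-01  2.31125188e-01 -5.55111512e-17]
 [ 5.42030744e-01  1.42429880e-01  0.00000000e+00]]
```

step_arm --steps '[[[0.8,0,0],-1],[[0.8,0,0],-1],[[0.8,0,0],-1],[[0.8,0,0],-1],[[0.8,0,0],-1],[[0.8,0,0],-1],[[0.8,0,0],-1],[[0.8,0,0],-1],[[0,0,0],-0.65],[[0,0,0],0],[[0,0,0],0]]'

```text
time_s: 47.87
tcp_pos: [0.4597, 0.2986, 0.2309]
eef_rot: [164.0, 90.0, 15.8]
contact_force: [-0.0, 0.5, 1.0]
gripper_width: 0.0874
```

```bash
python3 - <<'E'
from h import *
rel([.4845,.24,.036],122.2)
im=capture("wrist");cv2.imwrite("pics/w14.png",im)
E
```

```text
t 47.87 pos [0.4597 0.2986 0.2309] jaw -58.2 rel units [9.75 3.14 0.49] -0.07 J6 68.2
```

View pics/w14.png

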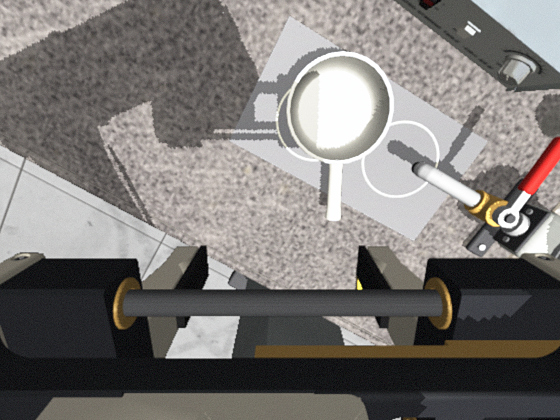

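```bash
python3 - <<'E'
from h import *
p=unproj("wrist",[[341,106.5],[334,217]],[.042,.031]);d=p[1]-p[0];print(p.round(4),np.degrees(np.arctan2(d[1],d[0])),np.linalg.norm(d[:2]))
m=p[0,:2]+.095*d[:2]/np.linalg.norm(d[:2]);print(m);rel([*m,.036],122.2)
E
```

```text
[[0.5668 0.293  0.042 ]
 [0.4603 0.2256 0.031 ]] -147.68048375851248 0.12601202847486256
[0.48654565 0.2421907 ]
t 47.92 pos [0.4598 0.2987 0.2312] jaw -58.2 rel units [9.76 3.11 0.36] -0.07 J6 68.3
```

step_arm --steps '[[[0,0.8,0.1],-0.08],[[0,0.8,0.1],0],[[0,0.8,0.1],0],[[0,0.71,0.08],0],[[1,0,0],0],[[1,0,0],0],[[1,0,0],0],[[1,0,0],0],[[1,0,0],0],[[1,0,0],0],[[0,0,0],0],[[0,0,0],0]]'

```text
time_s: 48.92
tcp_pos: [0.4864, 0.2419, 0.1106]
eef_rot: [25.4, 89.9, -122.1]
contact_force: [0.7, 0.8, -0.3]
gripper_width: 0.0878
```

```bash
python3 - <<'E'
from h import *
rel([.486,.241,.036],122.2)
im=capture("wrist");cv2.imwrite("pics/w15.png",im)
E
```

```text
t 48.92 pos [0.4864 0.2419 0.1106] jaw -57.6 rel units [3.73 0.03 0.04] 0.04 J6 75.3
```

View pics/w15.png

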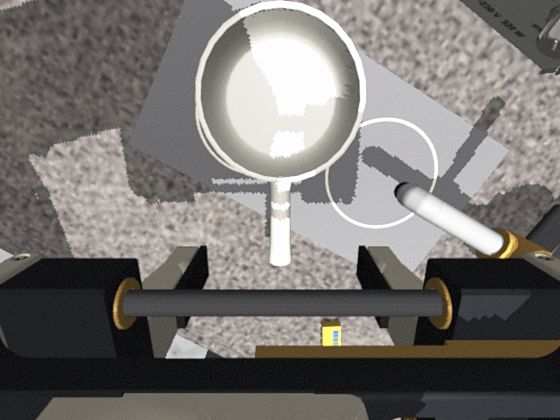

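step_arm --steps '[[[0.8,0.03,0.04],0],[[0.8,0,0],0],[[0.8,0,0],0],[[0.6,0,0],0],[[0.43,0,0],0],[[0,0,0],0],[[0,0,0],0]]'

```text
time_s: 49.55
tcp_pos: [0.4865, 0.2416, 0.0429]
eef_rot: [179.9, 89.9, 32.5]
contact_force: [-0.4, -0.5, -0.1]
gripper_width: 0.0879
```

step_arm --steps '[[[0,0,0],0],[[0,0,0],0],[[0,0,0],0],[[0,0,0],0],[[0,0,0],0],[[0,0,0],0],[[0,0,0],0],[[0,0,0],0],[[0,0,0],0],[[0,0,0],0]]' --fingers 1 --grip_force 30

```text
time_s: 50.38
tcp_pos: [0.4859, 0.2412, 0.0419]
eef_rot: [17.3, 90.0, -130.1]
contact_force: [-0.3, 0.4, 0.3]
gripper_width: 0.0268
```

```bash
python3 - <<'E'
from h import *
rel([.486,.241,.04],122.2)
s=get_state();print(s["contact_force"].round(1),s["moment"].round(2),s["gripper_width"])
im=capture("wrist");cv2.imwrite("pics/w16.png",im)
E
```

```text
t 50.38 pos [0.4859 0.2412 0.0419] jaw -57.4 rel units [0.1  0.01 0.  ] 0.06 J6 75.5
[-0.3  0.4  0.3] [-0.06 -0.03  0.03] 0.02679217167408557
```

View pics/w16.png

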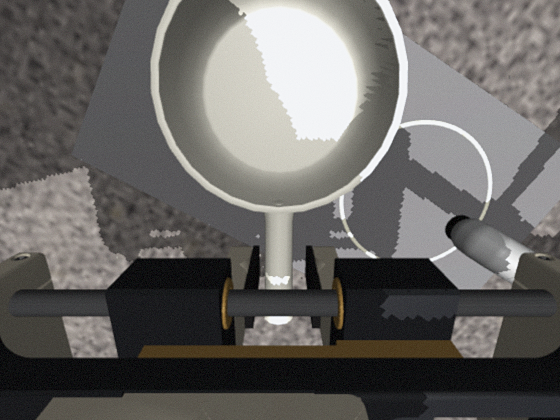

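Still closing (width 26.8 mm, handle 16); hold longer.

step_arm --steps '[[[0,0,0],0],[[0,0,0],0],[[0,0,0],0],[[0,0,0],0],[[0,0,0],0]]'

```text
time_s: 50.85
tcp_pos: [0.4859, 0.2412, 0.0419]
eef_rot: [-2.1, 90.0, -149.5]
contact_force: [-0.7, -0.5, 0.4]
gripper_width: 0.0145
```

step_arm --steps '[[[0,0,0],0],[[0,0,0],0],[[0,0,0],0]]'

```text
time_s: 51.1
tcp_pos: [0.4859, 0.2412, 0.0419]
eef_rot: [-19.7, 90.0, -167.2]
contact_force: [-0.0, 0.5, 0.0]
gripper_width: 0.0144
```

step_arm --steps '[[[0,-0.12,0],0.25],[[0,-0.25,-0.007],0.5],[[0,-0.25,-0.007],0.5],[[0,-0.25,-0.007],0.5],[[0,-0.25,-0.007],0.5],[[0,-0.25,-0.007],0.5],[[0,-0.25,-0.007],0.5],[[0,-0.25,-0.007],0.5],[[0,-0.12,0],0.25],[[0,0,0],0],[[0,0,0],0]]'

```text
time_s: 52.02
tcp_pos: [0.4721, 0.2783, 0.0419]
eef_rot: [-121.0, 90.0, 67.7]
contact_force: [-0.7, 1.8, -1.5]
gripper_width: 0.0146
```

```bash
python3 - <<'E'
from h import *
s=get_state();print(s["contact_force"].round(1),s["moment"].round(2),s["gripper_width"])
R=toolR(s);print("pot est",s["tcp_pos"]-.095*R[:,2])
t=np.array([.558,.1875,0])+.095*R[:,2];rel([t[0],t[1],s["tcp_pos"][2]])
im=capture("wrist");cv2.imwrite("pics/w17.png",im)
E
```

```text
[-0.7  1.8 -1.5] [0.27 0.15 0.02] 0.014621772141829416
pot est [0.56599458 0.29257947 0.04192075]
t 52.02 pos [0.4721 0.2783 0.0419] jaw -81.4 rel units [-0.    5.13  1.18] J6 47.6
```

View pics/w17.png

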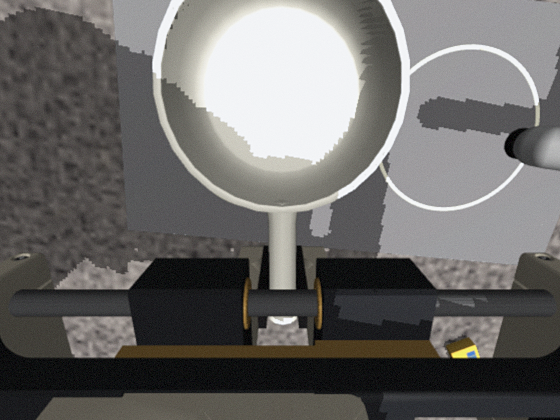

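step_arm --steps '[[[0,0.2,0.05],0],[[0,0.43,0.1],0],[[0,0.45,0.1],0],[[0,0.45,0.1],0],[[0,0.45,0.1],0],[[0,0.45,0.11],0],[[0,0.45,0.1],0],[[0,0.45,0.11],0],[[0,0.45,0.1],0],[[0,0.45,0.11],0],[[0,0.45,0.1],0],[[0,0.3,0.1],0],[[0,0.15,0],0],[[0,0,0],0],[[0,0,0],0]]'

```text
time_s: 53.32
tcp_pos: [0.4637, 0.1727, 0.0419]
eef_rot: [34.3, 89.9, -137.2]
contact_force: [-2.3, 0.1, 0.6]
gripper_width: 0.0145
```

```bash
python3 - <<'E'
from h import *
s=get_state();print(s["contact_force"].round(1),s["moment"].round(2),s["gripper_width"])
R=toolR(s);print("pot est",s["tcp_pos"]-.095*R[:,2])
t=np.array([.558,.1875,0])+.095*R[:,2];rel([t[0],t[1],s["tcp_pos"][2]])
im=capture("wrist");cv2.imwrite("pics/w18.png",im)
im=capture("top");crop(im,190,170,320,265,6,"pics/t18.png")
im=capture("side");crop(im,180,180,320,290,5,"pics/s18.png")
E
```

```text
[-2.3  0.1  0.6] [-0.14  0.56  0.16] 0.014477807035850596
pot est [0.557615   0.18680168 0.04179668]
t 53.32 pos [0.4637 0.1727 0.0419] jaw -81.5 rel units [-0.   -0.03 -0.02] J6 55.3
```

View pics/w18.png

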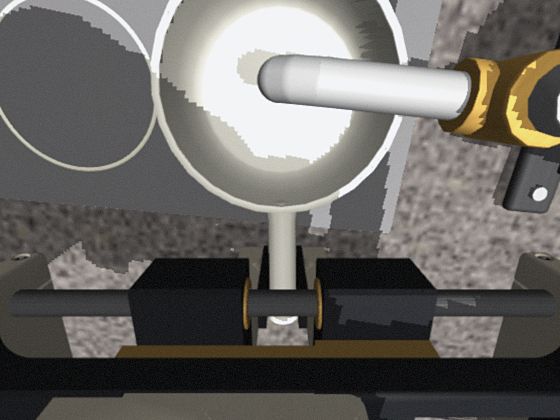

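View pics/s18.png

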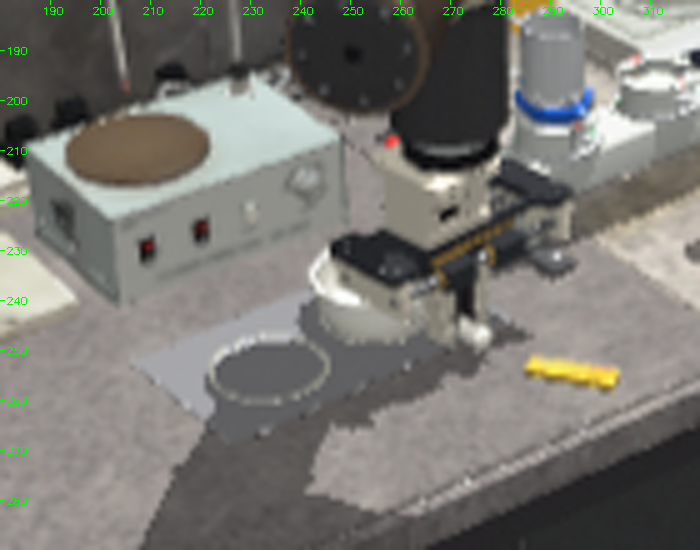

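step_arm --steps '[[[0,0,0],0],[[0,0,0],0],[[0,0,0],0],[[0,0,0],0],[[0,0,0],0],[[0,0,0],0],[[0,0,0],0]]' --fingers 0.5

```text
time_s: 54.05
tcp_pos: [0.4641, 0.1733, 0.042]
eef_rot: [-147.7, 90.0, 40.9]
contact_force: [0.1, -0.7, -0.3]
gripper_width: 0.0434
```

step_arm --steps '[[[-0.4,0,0],0],[[-0.8,0,0],0],[[-1,0,0],0],[[-1,0,0],0],[[-1,0,0],0],[[-1,0,0],0],[[-1,0,0],0],[[-1,0,0],0],[[-1,0,0],0],[[-1,0,0],0],[[-1,0,0],0],[[-1,0,0],0],[[-1,0,0],0],[[-1,0,0],0],[[0,0,0],0],[[0,0,0],0]]'

```text
time_s: 55.38
tcp_pos: [0.4642, 0.1734, 0.3076]
eef_rot: [-145.2, 89.8, 43.4]
contact_force: [0.2, -0.3, -0.7]
gripper_width: 0.0439
```

```bash
python3 - <<'E'
from h import *
rel([.463,.172,.3])
im=capture("wrist");cv2.imwrite("pics/w19.png",im)
crop(im,170,20,400,200,3,"pics/w19a.png")
c=cam("wrist");print(proj("wrist",[[.558,.1875,0]]))
a=np.linspace(0,6.28,400)
for cx,cy in ((.558,.1875),):
  for r,z in ((.056,.042),(.048,0)):
    p=proj("wrist",np.c_[cx+r*np.cos(a),cy+r*np.sin(a),a*0+z]);print(r,p.min(0).round(1),p.max(0).round(1))
E
```

```text
t 55.38 pos [0.4642 0.1734 0.3076] jaw -81.4 rel units [0.38 0.06 0.07] J6 55.3
[[282.31527747 101.69319254]]
0.056 [238.2  51.9] [326.5 145.6]
0.048 [248.1  64.1] [316.6 136.7]
```

View pics/w19a.png

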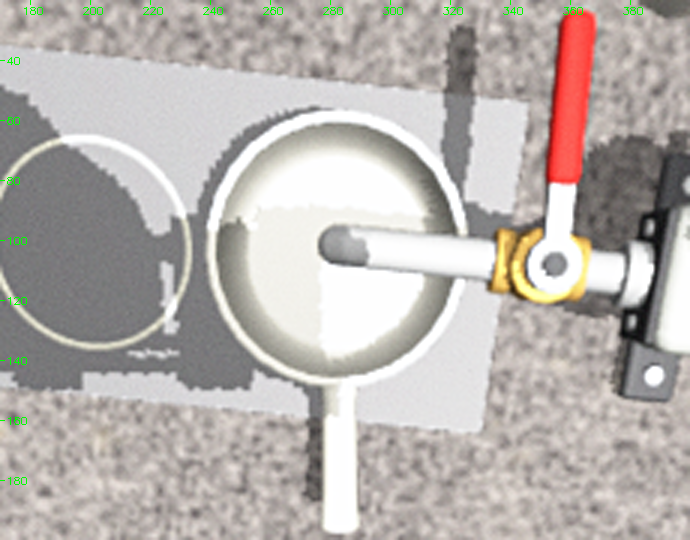

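```bash
python3 - <<'E'
from h import *
from scipy.optimize import least_squares
a=np.linspace(0,6.283,400)
def fit(ext,z,r0,x0):
    def f(p):
        q=proj("wrist",np.c_[p[0]+p[2]*np.cos(a),p[1]+p[2]*np.sin(a),a*0+z])
        e=[q[:,0].min(),q[:,1].min(),q[:,0].max(),q[:,1].max()]
        return [u-v for u,v in zip(e,ext) if v is not None]+[(p[2]-r0)*1000]
    s=least_squares(f,[*x0,r0]);print(s.x.round(4),np.round(s.fun,1))
fit([239,56.7,326,148],.042,.056,[.558,.187])
fit([None,65,170+191/3,136.7],0,.048,[.552,.30])
print(unproj("wrist",[[170+340/3,20+245/3],[170+555/3,20+265/3]],[.062,.105]).round(4))
E
python3 - <<'E'
import cv2
im=cv2.imread("pics/w19.png")
c=cv2.resize(im[40:160,225:345],None,fx=5,fy=5,interpolation=cv2.INTER_CUBIC);cv2.imwrite("pics/w19b.png",c)
E
```

```text
[0.5538 0.1866 0.0554] [-0.  -0.3  0.   0.4 -0.6]
[0.5402 0.3022 0.0477] [-0.2 -0.   0.2 -0.3]
[[0.5568 0.1861 0.062 ]
 [0.5605 0.1085 0.105 ]]
```

View pics/w19b.png

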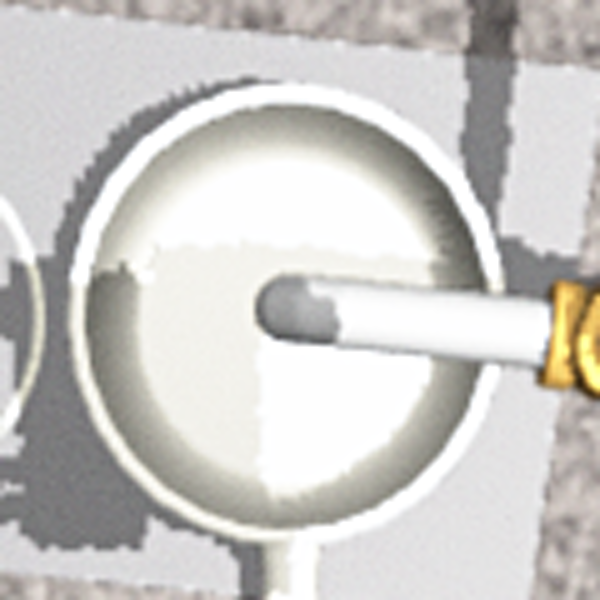

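step_arm --steps '[[[1,0,0],0],[[1,0,0],0],[[1,0,0],0],[[1,0,0],0],[[1,0,0],0],[[1,0,0],0],[[1,0,0],0],[[1,0,0],0],[[1,0,0],0],[[1,0,0],0],[[1,0,0],0],[[1,0,0],0],[[0.8,0,0],0],[[0.4,0,0],0],[[0,0,0],0],[[0,0,0],0]]'

```text
time_s: 56.77
tcp_pos: [0.4638, 0.1729, 0.0417]
eef_rot: [39.1, 89.9, -132.3]
contact_force: [0.2, -0.0, 0.3]
gripper_width: 0.0435
```

step_arm --steps '[[[0,0,0],0],[[0,0,0],0],[[0,0,0],0],[[0,0,0],0],[[0,0,0],0],[[0,0,0],0],[[0,0,0],0],[[0,0,0],0]]' --fingers 1

```text
time_s: 57.43
tcp_pos: [0.4641, 0.1734, 0.0423]
eef_rot: [-153.2, 90.0, 35.4]
contact_force: [-1.4, 0.4, 4.5]
gripper_width: 0.0144
```

```bash
python3 - <<'E'
from h import *
s=get_state();p=s["tcp_pos"];print(s["gripper_width"],s["contact_force"].round(1))
rel([p[0]+.004,p[1]+.0005,p[2]])
E
```

```text
0.014391458604807603 [-1.4  0.4  4.5]
t 57.43 pos [0.4641 0.1734 0.0423] jaw -81.4 rel units [ 0.    0.01 -0.2 ] J6 55.3
```

step_arm --steps '[[[0,0,-0.07],0],[[0,0,-0.07],0],[[0,0,-0.06],0],[[0,0,0],0],[[0,0,0],0],[[0,0,0],0]]'

```text
time_s: 57.93
tcp_pos: [0.4665, 0.173, 0.0419]
eef_rot: [23.8, 89.8, -147.7]
contact_force: [-7.8, -1.1, 9.6]
gripper_width: 0.0148
```

step_arm --steps '[[[0,0,0],0],[[0,0,0],0],[[0,0,0],0],[[0,0,0],0],[[0,0,0],0],[[0,0,0],0],[[0,0,0],0]]' --fingers 0.5

```text
time_s: 58.52
tcp_pos: [0.468, 0.1738, 0.0419]
eef_rot: [49.5, 90.0, -122.0]
contact_force: [1.0, 0.3, 0.5]
gripper_width: 0.0438
```

step_arm --steps '[[[-0.4,0,0],0],[[-0.8,0,0],0],[[-1,0,0],0],[[-1,0,0],0],[[-1,0,0],0],[[-1,0,0],0],[[-1,0,0],0],[[-1,0,0],0],[[-1,0,0],0],[[-1,0,0],0],[[-1,0,0],0],[[-1,0,0],0],[[-1,0,0],0],[[-1,0,0],0],[[0,0,0],0],[[0,0,0],0]]' --fingers 1

```text
time_s: 59.85
tcp_pos: [0.4682, 0.174, 0.3076]
eef_rot: [-146.1, 89.8, 42.4]
contact_force: [0.4, -0.4, -0.5]
gripper_width: 0.0003
```

```bash
python3 - <<'E'
from h import *
rel([.463,.172,.3])
im=capture("wrist");cv2.imwrite("pics/w20.png",im)
crop(im,170,20,400,200,3,"pics/w20a.png")
E
```

```text
t 59.85 pos [0.4682 0.174  0.3076] jaw -81.4 rel units [0.38 0.06 0.27] J6 55.6
```

View pics/w20a.png

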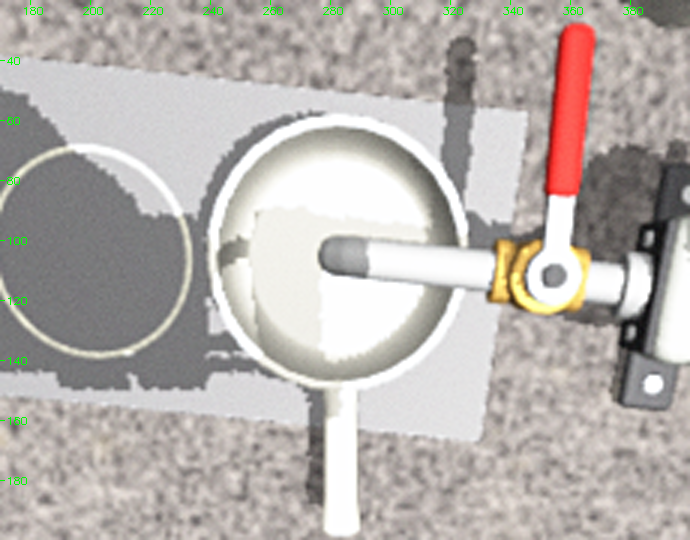

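```bash
python3 - <<'E'
from h import *
rel([.6227,.0844,.30],2.8)
print(unproj("wrist",[[170+553/3,20+275/3],[170+578/3,20+40/3]],[.105,.104]).round(4))
E
```

```text
t 59.9 pos [0.4677 0.1737 0.3064] jaw -81.4 rel units [ 0.32  5.57 -7.  ] -14.04 J6 55.6
[[0.561  0.1091 0.105 ]
 [0.6359 0.1173 0.104 ]]
```

step_arm --steps '[[[0,0.7,-0.88],0],[[0,0.7,-0.88],0],[[0,0.7,-0.88],0],[[0,0.7,-0.88],0],[[0,0.7,-0.87],0],[[0,0.7,-0.87],0],[[0,0.7,-0.87],0],[[0,0.67,-0.87],0],[[0,0,0],1],[[0,0,0],1],[[0,0,0],1],[[0,0,0],1],[[0,0,0],1],[[0,0,0],1],[[0,0,0],1],[[0,0,0],1],[[0,0,0],1],[[0,0,0],1],[[0,0,0],1],[[0,0,0],1]]'

```text
time_s: 61.57
tcp_pos: [0.6224, 0.0844, 0.3047]
eef_rot: [81.7, 89.9, -162.0]
contact_force: [0.4, 0.3, -0.1]
gripper_width: 0.0002
```

step_arm --steps '[[[0,0,0],1],[[0,0,0],1],[[0,0,0],1],[[0,0,0],1],[[0,0,0],0],[[0,0,0],0]]'

```text
time_s: 62.07
tcp_pos: [0.6226, 0.0844, 0.305]
eef_rot: [104.9, 89.9, -162.4]
contact_force: [-0.1, -0.1, 0.3]
gripper_width: 0.0003
```

```bash
python3 - <<'E'
from h import *
rel([.6227,.0844,.107],2.8)
im=capture("wrist");cv2.imwrite("pics/w21.png",im)
print(capture("top").shape); im=capture("top");cv2.imwrite("pics/t21.png",im)
E
```

```text
t 62.07 pos [0.6226 0.0844 0.305 ] jaw -177.3 rel units [ 9.9  -0.02  0.  ] -0.01 J6 -22.7
(420, 560, 3)
```

View pics/w21.png

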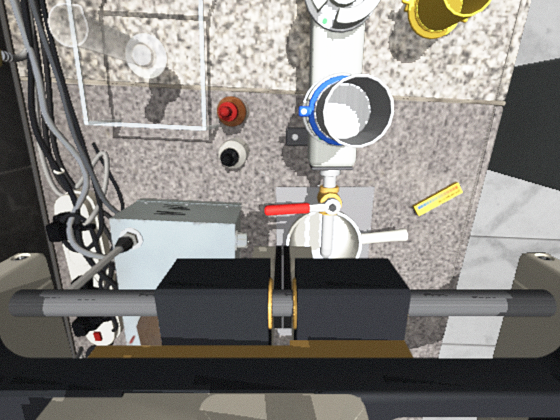

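step_arm --steps '[[[1,0,0],0],[[1,0,0],0],[[1,0,0],0],[[1,0,0],0],[[1,0,0],0],[[1,0,0],0],[[1,0,0],0],[[0,0,0],0],[[0,0,0],0]]'

```text
time_s: 62.97
tcp_pos: [0.6226, 0.0842, 0.1653]
eef_rot: [116.9, 89.9, -150.5]
contact_force: [1.0, 0.5, 0.1]
gripper_width: 0.0003
```

```bash
python3 - <<'E'
from h import *
rel([.6227,.0844,.107],2.8)
im=capture("wrist");cv2.imwrite("pics/w22.png",im)
E
```

```text
t 62.97 pos [0.6226 0.0842 0.1653] jaw -177.4 rel units [ 2.92 -0.01  0.01] -0.03 J6 -22.9
```

View pics/w22.png

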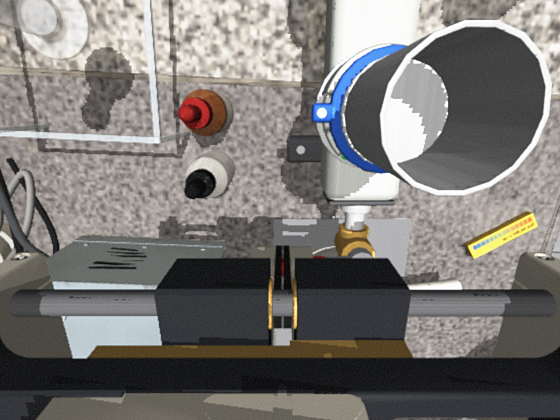

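step_arm --steps '[[[0.8,0,0],0],[[0.8,0,0],0],[[0.8,0,0],0],[[0.5,0,0],0],[[0,0,0],0],[[0,0,0],0]]'

```text
time_s: 63.52
tcp_pos: [0.6235, 0.0846, 0.1088]
eef_rot: [-101.6, 90.0, -9.0]
contact_force: [-0.2, 0.1, 0.7]
gripper_width: 0.0004
```

step_arm --steps '[[[0,0,0.15],0],[[0,0,0.15],0],[[0,0,0.15],0],[[0,0,0.1],0],[[0,0,0],0]]'

```text
time_s: 63.93
tcp_pos: [0.6227, 0.0962, 0.1084]
eef_rot: [-67.8, 90.0, 24.8]
contact_force: [-0.5, -0.3, -0.3]
gripper_width: 0.0004
```

```bash
python3 - <<'E'
from h import *
rel([.6227,.0844,.107],2.8)
s=get_state();print(s["contact_force"].round(1))
im=capture("side");cv2.imwrite("pics/s23.png",im);crop(im,200,150,340,260,5,"pics/s23a.png")
E
```

```text
t 63.93 pos [0.6227 0.0962 0.1084] jaw -177.4 rel units [ 0.07  0.03 -0.59] -0.03 J6 -23.9
[-0.5 -0.3 -0.3]
```

View pics/s23a.png

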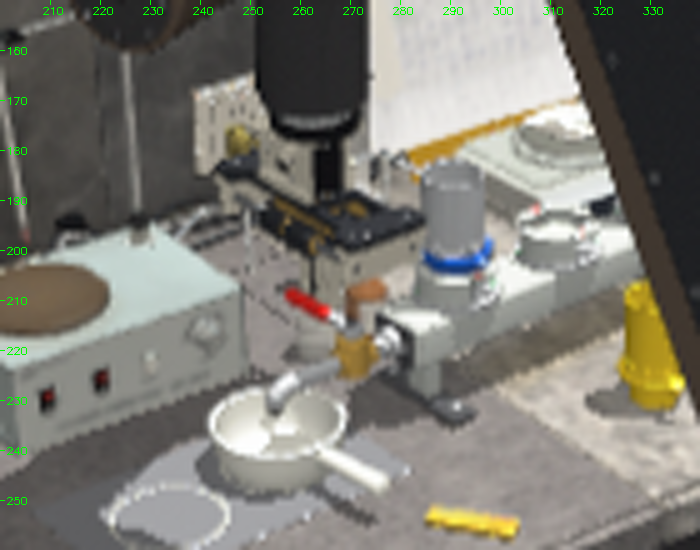

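step_arm --steps '[[[0,0,0.1],0],[[0,-0.036,0.16],-0.5],[[0,-0.036,0.16],-0.5],[[0,-0.036,0.16],-0.5],[[0,-0.036,0.16],-0.5],[[0,-0.036,0.16],-0.5],[[0,-0.036,0.16],-0.5],[[0,-0.036,0.16],-0.5],[[0,-0.036,0.16],-0.5],[[0,-0.036,0.16],-0.5],[[0,0,0],0]]'

```text
time_s: 64.9
tcp_pos: [0.6212, 0.1269, 0.1079]
eef_rot: [103.3, 90.0, -137.0]
contact_force: [0.3, -1.1, -0.2]
gripper_width: 0.0003
```

```bash
python3 - <<'E'
from h import *
s=get_state();R=toolR(s);d=np.array([.5612,.1088,.1])-s["tcp_pos"];print("axis in tool yz",(R.T@d).round(4),"lever deg",round(np.degrees(np.arctan2(-R[1,1],-R[0,1])),1))
print(s["contact_force"].round(1),s["moment"].round(2))
im=capture("side");crop(im,200,150,340,260,5,"pics/s24a.png")
E
```

```text
axis in tool yz [0.0079 0.0611 0.0141] lever deg 29.7
[ 0.3 -1.1 -0.2] [-0.14 -0.02  0.03]
```

View pics/s24a.png

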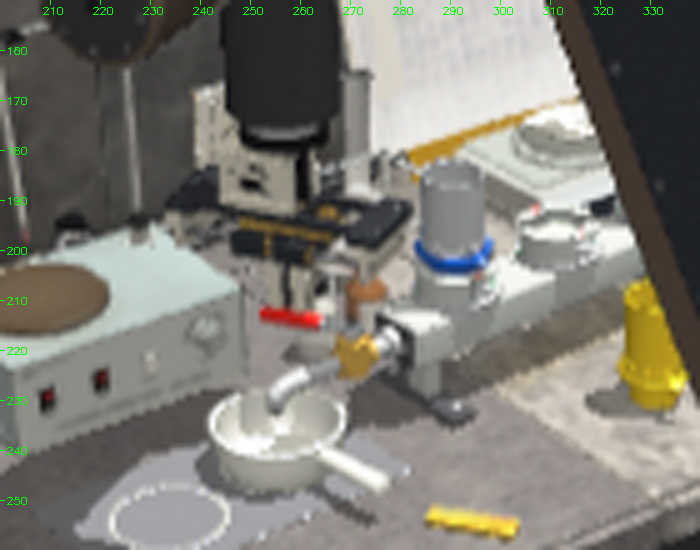

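step_arm --steps '[[[0,-0.034,0.16],-0.5],[[0,-0.034,0.16],-0.5],[[0,-0.034,0.16],-0.5],[[0,-0.034,0.16],-0.5],[[0,-0.034,0.16],-0.5],[[0,-0.034,0.16],-0.5],[[0,-0.034,0.16],-0.5],[[0,-0.034,0.16],-0.5],[[0,-0.034,0.16],-0.5],[[0,-0.034,0.16],-0.5],[[0,-0.034,0.16],-0.5],[[0,-0.034,0.16],-0.5],[[0,-0.034,0.16],-0.5],[[0,-0.034,0.16],-0.5],[[0,-0.034,0.16],-0.5],[[0,-0.034,0.16],-0.5],[[0,-0.034,0.16],-0.5],[[0,-0.034,0.16],-0.5],[[0,0,0],0]]'

```text
time_s: 66.53
tcp_pos: [0.5826, 0.1682, 0.1081]
eef_rot: [-144.4, 90.0, 29.2]
contact_force: [0.9, -0.4, -0.5]
gripper_width: 0.0004
```

```bash
python3 - <<'E'
from h import *
s=get_state();R=toolR(s);d=np.array([.5612,.1088,.1])-s["tcp_pos"];print("axis in tool yz",(R.T@d).round(4),"lever deg",round(np.degrees(np.arctan2(-R[1,1],-R[0,1])),1),s["joints"].round(0))
print(s["contact_force"].round(1),s["moment"].round(2))
im=capture("wrist");cv2.imwrite("pics/w25.png",im)
E
```

```text
axis in tool yz [0.0081 0.0614 0.0147] lever deg 83.6 [ 35.  21. -18.   0. -51.  49.]
[ 0.9 -0.4 -0.5] [-0.1  -0.04 -0.04]
```

View pics/w25.png

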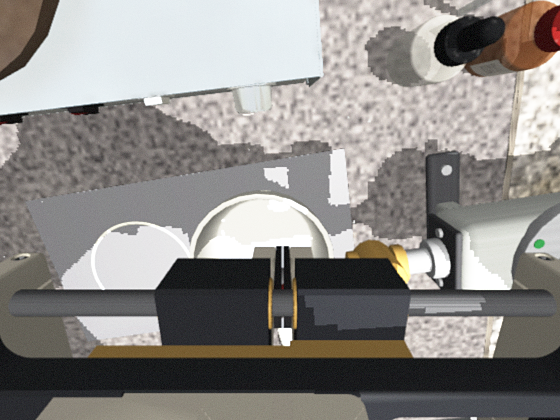

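Continue to the stop, monitoring force.

step_arm --steps '[[[0,-0.034,0.16],-0.5],[[0,-0.034,0.16],-0.5],[[0,-0.034,0.16],-0.5],[[0,0,0],0],[[0,0,0],0]]'

```text
time_s: 67.0
tcp_pos: [0.575, 0.171, 0.1085]
eef_rot: [-170.1, 89.8, 12.4]
contact_force: [6.3, -1.6, -3.2]
gripper_width: 0.0002
```

step_arm --steps '[[[0,0,0.06],0],[[0,0,0.06],0],[[0,0,0],0]]'

```text
time_s: 67.25
tcp_pos: [0.5747, 0.171, 0.1088]
eef_rot: [-170.7, 89.6, 11.7]
contact_force: [14.9, -4.1, -7.1]
gripper_width: 0.0006
```

step_arm --steps '[[[0,0,-0.2],0],[[0,0,-0.6],0],[[-0.8,0,0],0],[[-1,0,0],0],[[-1,0,0],0],[[-1,0,0],0],[[-1,0,0],0],[[-1,0,0],0],[[-1,0,0],0],[[-1,0,0],0],[[-1,0,0],0],[[-1,0,0],0],[[0,0,1],0],[[0,0,1],0],[[0,0,1],0],[[0,0,1],0],[[0,0,1],0],[[0,0,0],0],[[0,0,0],0]]'

```text
time_s: 68.83
tcp_pos: [0.4864, 0.167, 0.3047]
eef_rot: [-132.3, 89.9, 50.2]
contact_force: [0.4, -0.4, -0.3]
gripper_width: 0.0006
```

```bash
python3 - <<'E'
from h import *
rel([.463,.172,.3])
im=capture("wrist");cv2.imwrite("pics/w26.png",im)
crop(im,130,20,400,220,3,"pics/w26a.png")
a=np.linspace(0,6.28,400)
p=proj("wrist",np.c_[.558+.056*np.cos(a),.1875+.056*np.sin(a),a*0+.042]);print(p.min(0).round(1),p.max(0).round(1))
E
```

```text
t 68.83 pos [0.4864 0.167  0.3047] jaw -87.5 rel units [ 0.23 -0.3   1.16] J6 51.7
[225.5  72.9] [312.6 163.6]
```

View pics/w26a.png

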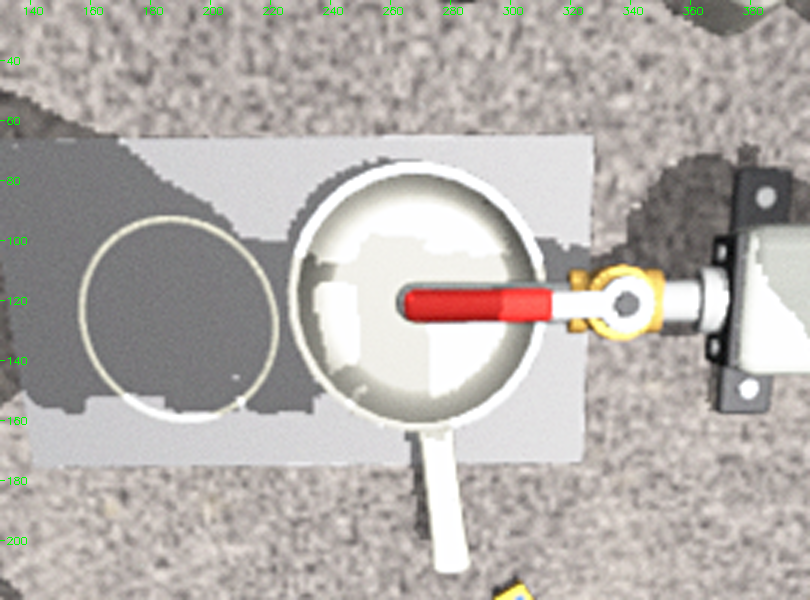

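View pics/w26.png

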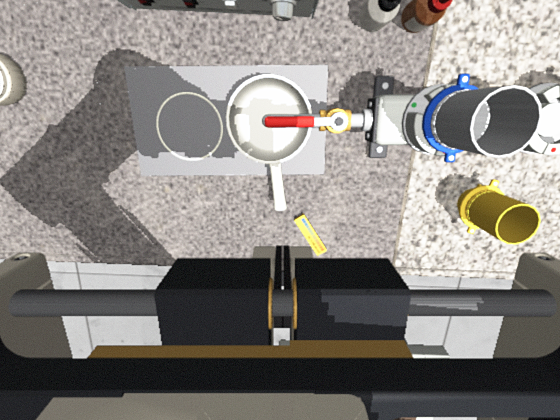

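```bash
python3 - <<'E'
from h import *
im=capture("top");crop(im,190,170,430,265,3,"pics/t27.png")
im=capture("side");crop(im,200,150,400,270,4,"pics/s27.png")
E
```

```text
(no output)
```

View pics/t27.png

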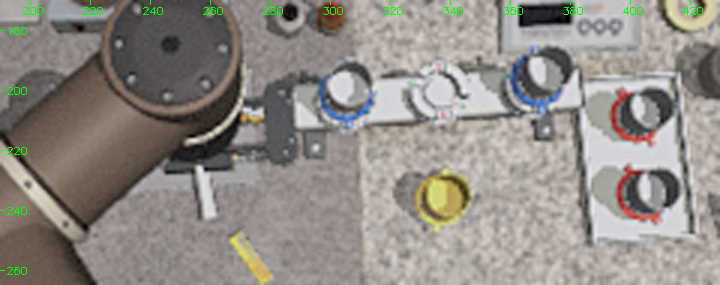

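View pics/s27.png

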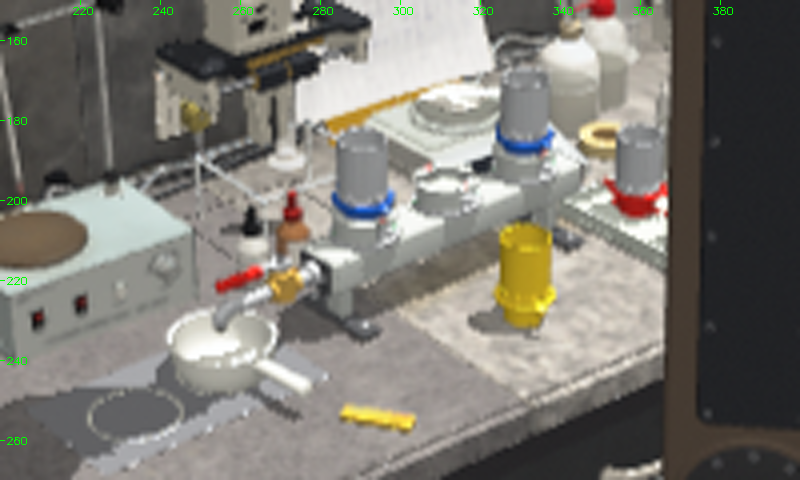

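```bash
python3 - <<'E'
from plant import *
print(close_job())
E
```

```text
the job is handed in; nothing more can be done
None
```

The changeover is finished and the job was handed in at about 69 s of the 210 s allowed. The hand-in gave no verdict.

- **Used funnels:** both red-foot funnels were unlocked from seats 1 and 3. They stand upright in the white tray.
- **Fresh funnels:** both blue-foot funnels are locked, in seats 1 and 3. Each held at its locked height against an upward pull of about 5 N before I let go. There were only two fresh funnels on the bench, so seat 2 stays empty.
- **Casserole:** it had already shifted about 3 cm by the time I went to move it, with the arm elsewhere. I gripped the handle and slid it along the bench onto the ring mark. My first placement was about 4 mm short, so I corrected it. In the last picture its rim is within about 1 px (about 1 mm) of where it should be, under the spout.
- **Stopcock:** I opened it last, pushing the lever until it stopped moving and the force rose to about 15 N. The picture shows it in line with the pipe.

The final pictures show the yellow funnel, strips and dropper bottles apparently undisturbed. I did not check the squeeze bottle or timer against their starting positions. No check failed at the end.

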